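# Fit a retaining ring on a sprung spindle with spreading pliers

### The arm

A 6-joint arm with a two-finger parallel gripper is mounted at the origin on a cart in front of the work surface, level with it; the furniture and walls round the work are solid. World frame = base frame: x ahead of the robot, y to its left, z up, the work surface at z = 0. Lengths are in m, angles in rad, forces in N, time in s.
With the tool pointing down it reaches from about 0.35 to 0.775 m from the base axis. Payload 7.3 kg.
Tool frame: the origin (TCP) lies midway between the tips of the shut fingers; the grasp point (between the pads) lies 19 mm behind it (robot.grasp_offset is the z of the grasp point in the tool frame, in m); z points along the fingers, y is the direction in which the jaws open and shut (so a half turn about z gives the same grasp; the last joint's range is limited). The gripper opens to 92 mm and grips with 3 to 60 N. Pads are 19 mm wide; open, the fingers measure 130 mm over their backs; the gripper's body (75 mm by 190 mm) begins 47 mm behind the grasp point.
Start: joints at [-1.299, 0.342, 1.524, -0, 1.275, -0.146], TCP at [0.213, -0.48, 0.227] pointing down, gripper open.
Joint ranges: [-2.53, 2.53], [-0.77, 2.02], [0.04, 2.7], [-1, 4.14], [0.28, 2.66], [-3.11, 3.11]. Speed limits (rad/s): [2.57, 2.57, 3.14, 3.14, 3.14, 3.14].

### API

Orientations are given as [roll, pitch, yaw] about the fixed x, y, z axes, in that order (R = Rz(yaw) Ry(pitch) Rx(roll)).
In Python, from cell import observe, imaging, workorder, robot gives the robot as it stands. The module is installed in compiled form; this text tells all that it offers.
- The arm moves only by the tool send_rows, never from a script. Its argument "series" is a list of rows, each a list of 7 numbers: the shift along the tool's x, y, z in m, then the turn, a rotation vector about the tool's x, y, z in rad, then the closure, from 0 (fully open) to 1 (shut). A call has 1 to 5 rows; each row shifts and turns the commanded pose from where the row before left it, along the tool's axes as they then stand; what a row does not reach is not made up. A row lasts 1/12 s, in which the tool goes at most 41.7 mm and 7.16 degrees, less where a joint would pass 70% of its speed; a pose out of reach is approached as far as the arm can. A call is refused whole if a number of a shift passes 0.0417 or a number of a turn 0.125, either way. A call with a gripper value outside its range is refused whole. The fingers move at their own pace and stop on an object; "newtons" is the grip in N (left out, the last holds). Time passes only in rows, so rows that do not move let the fingers close. It gives the time, the measured TCP pose, the force and the opening at its end, in the units of the state.
- observe(): the state, without advancing time (a new reading comes with each control period).
- imaging.read_camera(name): name is "scene" or "top"; returns a dict with "color" (480x640x3 uint8, red, green, blue), "range_z" (480x640 float32, m along the optical axis (not along the pixel's ray), 0 where there is no reading), "vfov" (degrees; the focal length in pixels is half the picture's height over the tangent of half this angle, whatever the lens; pixels are square), "cx", "cy" (the principal point, pixels), "T" (4x4, takes a point from camera to world coordinates). Camera axes: x right, y down, z forward; pixel columns grow to the right and rows downward; lengths in m; the calibration is good to about 2 mm. A picture is of the moment at which its call begins.
- workorder.hand_in(): hands the job in, once; it reports no verdict.
The state is a dict: "time": time; "qpos": joint angles; "qvel": joint speeds; "joint_efforts": joint torques, N m; "tool_pos": TCP position; "tool_rot": TCP orientation; "contact_force": force on the tool from outside, world axes, zero at the start; "torque": the same for the moment, N m; "opening": finger opening in m.
Only numpy, scipy, OpenCV 4.12 (cv2) and the standard library are available. Lean on these libraries where they do the work, as an engineer would, in place of code of your own. Each camera call takes 0.05 s, during which the arm holds its last target.

### The job

With the spreading pliers, pick the open retaining ring off its nest, slide it over the end of the spindle, press the white spring cap gently down until it comes to its stop and let the ring snap into the groove there, so that it holds the cap down. Then stand the pliers back in their wooden stand. Do not touch the ring with the fingers, do not press hard, and leave the pot, the tin and the brown bottle alone.

Things in the scene. Friction and masses are not known exactly. Their poses are not given: they have to be found in the camera images.
- pliers_grip (a point): Spreading pliers, 0.15 kg, upright in the stand, jaws down, blue handles up. Point midway between the handles at the height to grip. z up along the pliers, y from handle to handle (squeeze along y), x across. Handles 16 mm wide in x, from 28 mm below to 22 mm above this point, leaning out a little upwards; over their outer faces here 60 mm at rest, 33 mm fully squeezed (a stop)
- pliers_hub (a point): Centre of the underside of the pliers' steel flange plate (34 x 60 mm), 76 mm below pliers_grip, same axes. A spring holds the handles apart: about 5 N each starts them moving, 25 N shuts them with the ring in the jaws. Carry the pliers with the handles closed just under 60 mm, so that the spring holds them in the grip. Squeezing moves the jaws apart
- pliers_jaws (a point): Point midway between the two jaw tips, 152 mm below pliers_grip, same axes. Each tip has on its outer side a slot 5 mm high, centred at this height, 14 mm long in x, 2.5 mm deep. At rest the jaws measure 14 mm in y over the lips, 9 mm over the slot floors; fully squeezed the slot floors are 49 mm apart. The tips end 8 mm below this point
- ring_mid (a point): Dark steel retaining ring, 3 mm thick, flat on the nest; centre of its circle (unspread), half-way through its thickness. Inner diameter 33.8, outer 44 mm. z up; gap and lugs point to its -x. Fully spread it passes the 37 mm spindle with about 1.5 mm to spare all round, its clear opening centred 3.3 mm from this point towards the lugs (-x). Pressing hard on the lugs tilts it
- ring_gap (a point): Middle of the gap between the ring's lugs, 33 mm from ring_mid along its -x, same axes, half-way through the thickness. The gap is 24 mm wide in y here, each lug 17 mm long in x. Put both closed jaws in from above here, slots level with the ring, jaws apart along the ring's y, and squeeze: they push the lugs apart, and the slots carry the ring, whose far side may droop by 10 mm
- clip_l (a joint): turn of one half of the ring about its back, opposite the gap: 0 closed, about 0.23 rad when fully spread by the pliers. With the ring down on the cap at its stop, and before letting go, draw it about 3 mm towards its lugs, until its back is felt to touch the floor of the groove: let go off-centre, it can close askew
- clip_r (a joint): turn of the other half of the ring: 0 closed, about 0.23 rad when fully spread
- nest: grey nest block, 84 x 84 mm base; origin at the centre of its round black locating boss (31.6 mm diameter), on the underside. The ring lies round the boss on the top face, 22 mm above the underside; the boss stands 7 mm higher. The lugs overhang the front (-x) edge of the block with 16 mm free beneath them
- housing: grey round bearing housing, 80 mm across, fixed; origin at the centre of its underside. On its axis stands a vertical steel spindle of 37 mm diameter. It ends about 67 mm above the origin (coned over the last 7 mm); its groove, 7 mm wide, 2 mm deep, runs from about 48 to 55 mm. All these heights differ by up to 4 mm either way between spindles, so the depth must be felt
- cap (a joint): travel (m) of the white ribbed spring cap, 48 mm across, round the spindle: 0 up, its top 1 mm above the upper edge of the groove and hiding it; 0.008 at its hard lower stop, its top level with the lower edge. Its spring pushes up with 1 N at 0, 1.8 N at the stop; pushing the pliers down with over 5 N there pries too hard on it. Under a seated ring it rests near 0.004
- stand_top (a point): centre of the mouth of the wooden pliers stand, 95 mm above the bench; 48 x 72 mm outside, with a well 24 mm (x) by 44 mm (y), 89 mm deep. The flange of the pliers rests on its rim, when pliers_grip is 76 mm above this point; either way round
- septa_pot: small white pot with an orange lid, 40 x 40 x 42 mm, origin at its underside; leave it alone
- filter_tin: round tin with a green lid, 58 x 58 x 24 mm, origin at its underside; leave it alone
- amber_bottle: brown bottle with a black cap, 52 x 52 x 105 mm, origin at its underside; leave it alone

How it is judged:
On the way, in this order (a step that is already met when the one before it is completed fails the run):
1. the ring, spread by the pliers, is lifted off the nest (value of joint each of clip_l, clip_r above 0.1 rad and distance between ring_mid and nest above 0.05 m), for 0.2 s.
2. the ring has closed in the groove and holds the cap down (value of joint each of clip_l, clip_r below 0.06 rad and value of joint cap above 0.0025 m and horizontal distance between ring_mid and housing below 0.004 m and angle between ring_mid's own z axis and vertical below 0.12 rad), for 0.2 s.
At the end, for the whole second after the job is handed in: The ring is closed (both halves within 0.06 rad of shut) in the spindle's groove, within 4 mm of the axis and level within 0.12 rad, holding the cap 2.5 to 6 mm down; the pliers stand upright in their stand, flange on the rim, within 12 mm of its centre (all of step 2 and value of joint cap below 0.006 m and horizontal distance between pliers_grip and stand_top below 0.012 m and z of pliers_grip in the frame of stand_top between 0.072 and 0.08 m and angle between pliers_grip's own z axis and vertical below 0.08 rad); the robot touches nothing.
It fails at once if the spring cap is pressed harder than 15 N (contact force between cap and anything else above 15 N).
It fails at once if the fingers touch the ring (contact force between the fingers and ring above 0.5 N).
It fails at once if a bystander is moved (distance of any of septa_pot, filter_tin, amber_bottle from where it was at the start of the episode above 0.03 m).
It also fails if it takes over 64 s, if anything falls off the work surface, if the arm or the gripper's body presses on something with over 40 N, if the wrist force passes 120 N, or if a joint passes its speed limit or range.

## Working session

There is one attempt and no reset: what is moved stays moved. The work goes in short steps, Python scripts to look and compute and a tool call to move; the robot and the scene stay as the last step left them, time stands still between calls to the robot, and variables do not carry over. Pictures are saved under pics/ and viewed, and the job is handed in when it is done.

Besides the shell and the picture viewer there is one more tool, called after ">>>" in YAML: its name, and indented under it one key for each argument. send_rows: Moves the arm, as the interface text tells. Its arguments: {"type":"object","properties":{"series":{"type":"array","items":{"type":"array","items":{"type":"number"}}},"newtons":{"type":"number"}},"required":["series"]}

```bash
mkdir -p pics; cat > h.py <<'E'
import numpy as np, cv2
from cell import observe, imaging, workorder, robot
def cam(n): 
    d=imaging.read_camera(n); d['f']=240/np.tan(np.radians(d['vfov'])/2); return d
def world(d):
    f=d['f'];v,u=np.mgrid[0:480,0:640];z=d['range_z']
    P=np.stack([(u-d['cx'])/f*z,(v-d['cy'])/f*z,z],-1)
    return P@d['T'][:3,:3].T+d['T'][:3,3]
def ray(d,u,v,h):
    r=d['T'][:3,:3]@np.array([(u-d['cx'])/d['f'],(v-d['cy'])/d['f'],1]);o=d['T'][:3,3]
    return o+r*(h-o[2])/r[2]
def save(d,n): cv2.imwrite('pics/'+n,d['color'][:,:,::-1])
E
python3 - <<'E'
from h import *
s=observe();print({k:np.round(v,4).tolist() for k,v in s.items()}, robot.grasp_offset)
for n in('scene','top'):
    d=cam(n);save(d,n+'0.png');print(n,d['f'],d['cx'],d['cy'],np.round(d['T'],3).tolist(),(d['range_z']>0).mean())
    np.savez(n+'0.npz',**{k:d[k] for k in('color','range_z','T','f','cx','cy')})
E
```

```text
{'time': 0.0, 'qpos': [-1.299, 0.3427, 1.525, -0.0, 1.2754, -0.146], 'qvel': [-0.0013, 0.0, -0.0004, -0.0005, 0.0004, -0.0004], 'joint_efforts': [-0.0001, -43.1235, -24.4219, 0.0718, 0.056, -0.0001], 'tool_pos': [0.2129, -0.4794, 0.2261], 'tool_rot': [-3.1401, -0.0002, 0.4178], 'contact_force': [0.7789, -0.4393, -0.2984], 'torque': [-0.0263, -0.0232, -0.0282], 'opening': 0.0915} -0.0188
scene 582.6038122334519 319.4487366115562 239.68498969030702 [[-0.527, -0.435, 0.73, -0.121], [-0.85, 0.261, -0.457, 0.549], [0.008, -0.861, -0.508, 0.639], [0.0, 0.0, 0.0, 1.0]] 0.996025390625
top 477.6273600692594 318.0829156734046 240.05728103603985 [[0.018, -0.986, 0.169, 0.47], [-1.0, -0.018, 0.0, 0.107], [0.003, -0.169, -0.986, 0.977], [0.0, 0.0, 0.0, 1.0]] 0.9960970052083333
```

View pics/scene0.png

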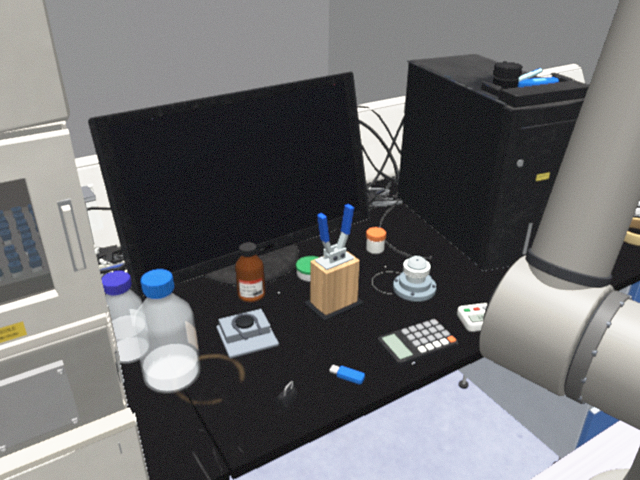

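View pics/top0.png

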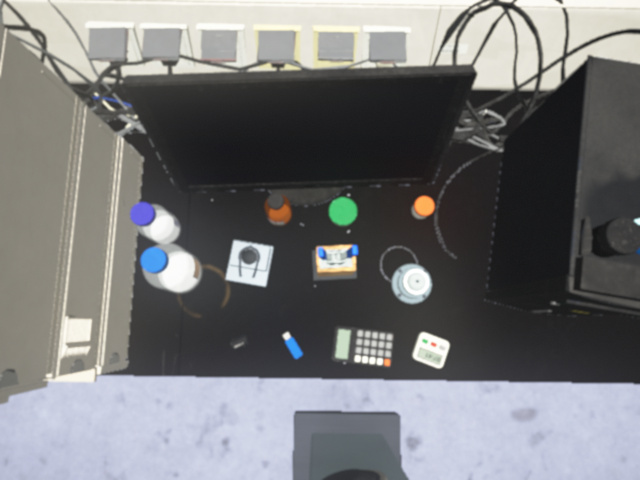

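```bash
python3 - <<'E'
import cv2,numpy as np
a=cv2.imread('pics/top0.png');b=cv2.imread('pics/scene0.png')
t=[cv2.resize(a[225:305,x:x+80],(400,400),interpolation=cv2.INTER_CUBIC) for x in(210,295)]
s=[cv2.resize(c,(400,300),interpolation=cv2.INTER_CUBIC) for c in (a[250:310,370:450],)]
cv2.imwrite('pics/z1.png',np.hstack(t))
cv2.imwrite('pics/z2.png',cv2.resize(b[195:375,200:450],(800,576),interpolation=cv2.INTER_CUBIC))
cv2.imwrite('pics/z3.png',cv2.resize(a[240:320,370:450],(480,480),interpolation=cv2.INTER_CUBIC))
E
```

```text
(no output)
```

View pics/z1.png

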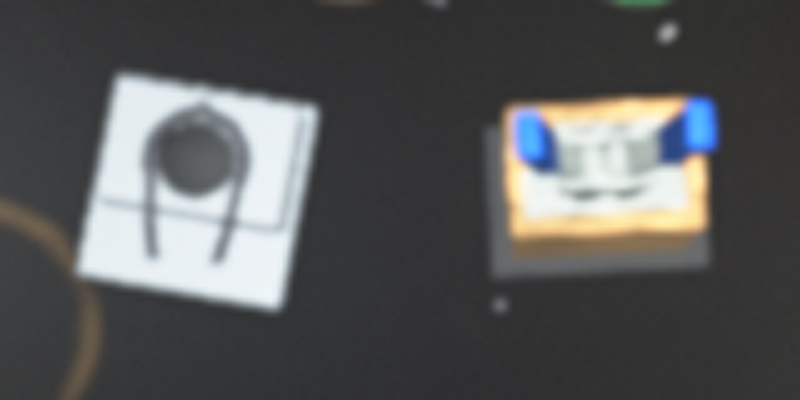

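View pics/z2.png

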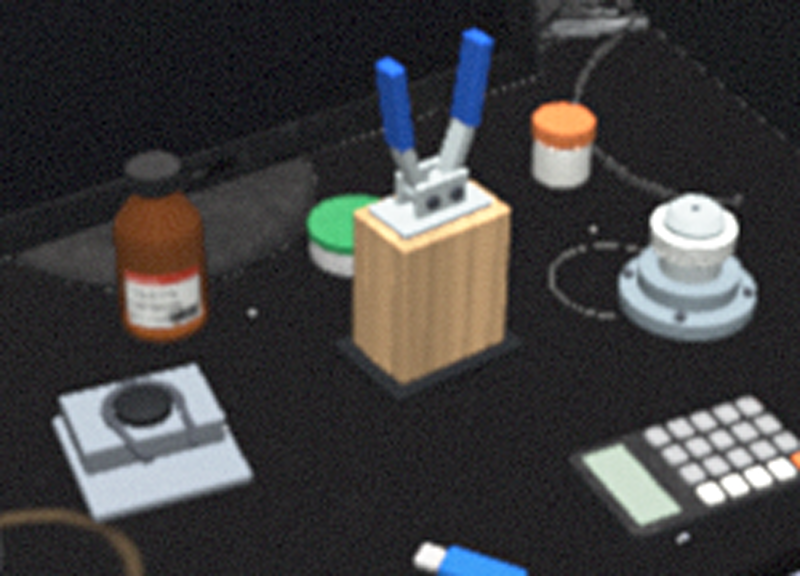

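View pics/z3.png

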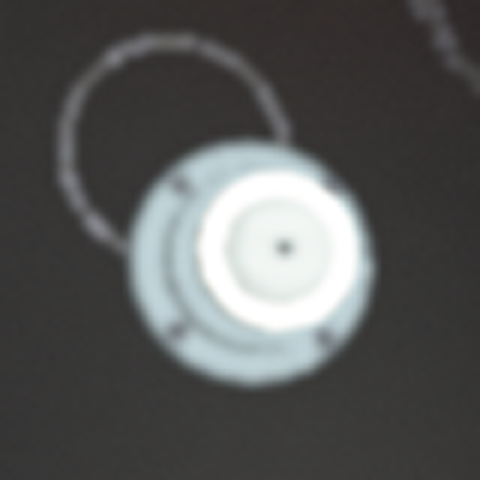

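```bash
cat > m1.py <<'E'
from h import *
D={}
for n in('top','scene'):
    d=dict(np.load(n+'0.npz')); D[n]=d; W=world(d); c=d['color'].astype(int); hsv=cv2.cvtColor(d['color'],cv2.COLOR_RGB2HSV)
    print('==',n)
    def comp(mask,box):
        u0,v0,u1,v1=box; m=np.zeros((480,640),np.uint8); m[v0:v1,u0:u1]=mask[v0:v1,u0:u1]; 
        k,l,s,ce=cv2.connectedComponentsWithStats(m); i=1+np.argmax(s[1:,4]); return l==i
    B={'top':dict(nest=(215,235,285,295),stand=(300,230,375,290),hous=(375,245,450,320)),'scene':dict(nest=(205,295,300,365),stand=(300,190,375,330),hous=(380,245,450,310))}[n]
    # table
    tb=W[300:320,240:330] if n=='top' else W[395:410,260:330]; print('table z',tb[...,2].mean(),tb[...,2].std())
    for k,b in B.items():
        u0,v0,u1,v1=b; P=W[v0:v1,u0:u1].reshape(-1,3)
        h,e=np.histogram(P[:,2],bins=np.arange(-.004,.2,.004)); print(k,[(round(float(x),3),int(y)) for x,y in zip(e,h) if y>8])
E
python3 m1.py
```

```text
== top
table z 0.0017299476886870064 0.051511535669201275
nest [(-0.004, 1680), (0.0, 926), (0.004, 446), (0.008, 33), (0.012, 12), (0.016, 208), (0.02, 467), (0.024, 213), (0.028, 86)]
stand [(-0.004, 2025), (0.0, 915), (0.004, 219), (0.008, 15), (0.024, 9), (0.048, 10), (0.052, 9), (0.068, 9), (0.072, 9), (0.076, 10), (0.088, 59), (0.092, 257), (0.096, 168), (0.1, 66), (0.108, 29), (0.112, 57), (0.116, 72), (0.12, 25), (0.124, 24), (0.128, 12), (0.136, 18), (0.148, 10), (0.152, 10), (0.156, 9), (0.164, 11), (0.172, 13), (0.176, 11), (0.184, 11), (0.188, 60), (0.192, 45)]
hous [(-0.004, 2973), (0.0, 1198), (0.004, 105), (0.008, 320), (0.012, 94), (0.016, 24), (0.02, 129), (0.024, 58), (0.04, 10), (0.044, 14), (0.048, 73), (0.052, 132), (0.056, 61), (0.06, 159), (0.064, 64)]
== scene
table z 0.0047067267168800254 0.039462320806961666
nest [(-0.004, 1271), (0.0, 3280), (0.004, 750), (0.008, 180), (0.012, 107), (0.016, 101), (0.02, 528), (0.024, 246), (0.028, 152)]
stand [(-0.004, 950), (0.0, 2885), (0.004, 374), (0.008, 164), (0.012, 124), (0.016, 116), (0.02, 266), (0.024, 198), (0.028, 101), (0.032, 101), (0.036, 97), (0.04, 133), (0.044, 106), (0.048, 126), (0.052, 165), (0.056, 203), (0.06, 189), (0.064, 189), (0.068, 189), (0.072, 220), (0.076, 187), (0.08, 205), (0.084, 202), (0.088, 206), (0.092, 312), (0.096, 301), (0.1, 312), (0.104, 181), (0.108, 181), (0.112, 174), (0.116, 186), (0.12, 157), (0.124, 117), (0.128, 99), (0.132, 81), (0.136, 79), (0.14, 51), (0.144, 43), (0.148, 41), (0.152, 34), (0.156, 38), (0.16, 41), (0.164, 42), (0.168, 33), (0.172, 36), (0.176, 44), (0.18, 40), (0.184, 37), (0.188, 38), (0.192, 56)]
hous [(-0.004, 710), (0.0, 2396), (0.004, 145), (0.008, 196), (0.012, 189), (0.016, 66), (0.02, 110), (0.024, 175), (0.028, 34), (0.032, 31), (0.036, 11), (0.04, 32), (0.044, 49), (0.048, 51), (0.052, 120), (0.056, 56), (0.06, 60), (0.064, 101)]
```

```bash
cat > m2.py <<'E'
from h import *
def up(d,box,s=8):
    u0,v0,u1,v1=box; im=cv2.resize(d['color'][v0:v1,u0:u1],None,fx=s,fy=s,interpolation=cv2.INTER_CUBIC); return im
for n,box in(('top',(220,230,285,295)),('scene',(210,300,285,365))):
    d=dict(np.load(n+'0.npz')); im=up(d,box,10); g=im.max(2)
    u0,v0=box[:2]; px=lambda p:(u0+(p[0]+.5)/10-.5, v0+(p[1]+.5)/10-.5)
    m=(g>110).astype(np.uint8)
    m=cv2.morphologyEx(m,cv2.MORPH_CLOSE,np.ones((3,3)))
    cs,_=cv2.findContours(m,cv2.RETR_EXTERNAL,cv2.CHAIN_APPROX_NONE); c=max(cs,key=cv2.contourArea)
    hull=cv2.convexHull(c); ap=cv2.approxPolyDP(hull,15,True)[:,0]
    print(n,'light poly'); 
    for p in ap: print(np.round(px(p),1),np.round(ray(d,*px(p),.005)[:2],4),np.round(ray(d,*px(p),.022)[:2],4))
    # dark inside
    fill=np.zeros_like(m); cv2.drawContours(fill,[hull],-1,1,-1); fill=cv2.erode(fill,np.ones((25,25)))
    for th in (50,60,70,90):
        dk=((g<th)&(fill>0)).astype(np.uint8); k,l,s,ce=cv2.connectedComponentsWithStats(dk)
        for i in range(1,k):
            if s[i,4]>1500: print(th,s[i].tolist(),np.round(px(ce[i]),2),np.round(ray(d,*px(ce[i]),.029)[:2],4))
    o=cv2.cvtColor(im,cv2.COLOR_RGB2BGR); cv2.imwrite(f'pics/n_{n}.png',cv2.resize(o,None,fx=.9,fy=.9))
E
python3 m2.py
```

```text
top light poly
[233.4 239.2] [0.6353 0.2819] [0.6324 0.2788]
[272.8 245.8] [0.6229 0.1999] [0.6203 0.1983]
[265.4 286.4] [0.5394 0.2121] [0.5382 0.2103]
[224.6 279.4] [0.5522 0.2959] [0.5507 0.2926]
90 [221, 207, 96, 108, 4441] [245.13 254.17] [0.6013 0.2525]
scene light poly
[260.6 308.2] [0.6399 0.1946] [0.6195 0.2041]
[278.  343.8] [0.5394 0.2135] [0.5217 0.2225]
[229.4 357. ] [0.5515 0.2949] [0.5335 0.3017]
[216. 327.] [0.632  0.2833] [0.6118 0.2904]
[218.2 318.8] [0.6512 0.2712] [0.6305 0.2786]
50 [266, 209, 162, 69, 2652] [244.5 325.3] [0.5835 0.2515]
60 [258, 158, 176, 122, 11879] [243.91 321.09] [0.594  0.2476]
70 [254, 156, 183, 125, 17738] [244.12 321.27] [0.5934 0.2475]
90 [247, 151, 197, 133, 20268] [244.07 321.14] [0.5938 0.2474]
```

```bash
python3 - <<'E'
import cv2,numpy as np
a=cv2.imread('pics/n_top.png');b=cv2.imread('pics/n_scene.png');print(a.shape,b.shape)
b=cv2.resize(b,None,fx=400/b.shape[1],fy=400/b.shape[1]);a=cv2.resize(a,(400,400))
h=max(a.shape[0],b.shape[0]);f=lambda x:cv2.copyMakeBorder(x,0,h-x.shape[0],0,0,cv2.BORDER_CONSTANT)
cv2.imwrite('pics/n2.png',np.hstack([f(a),f(b)]))
E
```

```text
(585, 585, 3) (585, 675, 3)
```

View pics/n2.png

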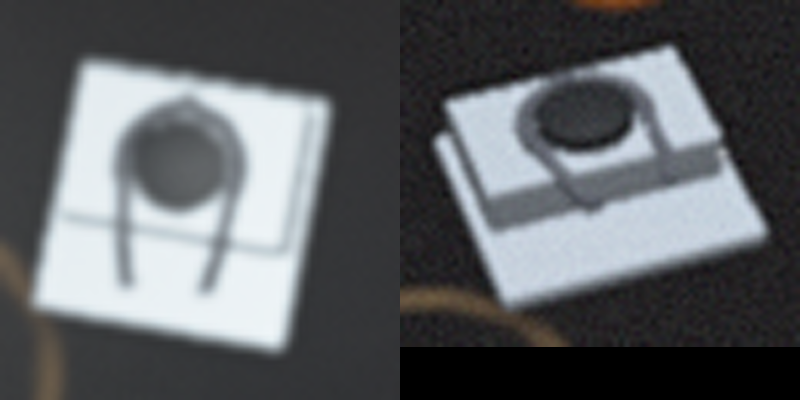

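```bash
cat > m3.py <<'E'
from h import *
def up(d,box,s=10):
    u0,v0,u1,v1=box; return cv2.resize(d['color'][v0:v1,u0:u1],None,fx=s,fy=s,interpolation=cv2.INTER_CUBIC)
for n,box in(('top',(220,230,285,295)),('scene',(210,300,285,365))):
    d=dict(np.load(n+'0.npz')); im=up(d,box); g=im.max(2); u0,v0=box[:2]; px=lambda p:(u0+(p[0]+.5)/10-.5, v0+(p[1]+.5)/10-.5)
    dk=(g<150).astype(np.uint8)
    K={'top':(120,120),'scene':(130,80)}[n]
    sub=np.zeros_like(dk); 
    o=cv2.morphologyEx(dk,cv2.MORPH_OPEN,cv2.getStructuringElement(cv2.MORPH_ELLIPSE,K))
    k,l,s,ce=cv2.connectedComponentsWithStats(o)
    for i in range(1,k):
        if s[i,4]<60000 : print(n,s[i].tolist(),np.round(px(ce[i]),2),np.round(ray(d,*px(ce[i]),.027)[:2],4))
# stand
d=dict(np.load('top0.npz'));hsv=cv2.cvtColor(d['color'],cv2.COLOR_RGB2HSV);W=world(d)
print('stand rim colours',hsv[258:272,305].tolist()[:3])
m=(W[...,2]>.09)&(W[...,2]<.107); m[:230]=0;m[285:]=0;m[:,:305]=0;m[:,370:]=0
P=W[m][:,:2]; r=cv2.minAreaRect(P.astype(np.float32)); print('rim depth rect',r)
for n in('top','scene'):
    d=dict(np.load(n+'0.npz'));hsv=cv2.cvtColor(d['color'],cv2.COLOR_RGB2HSV);W=world(d)
    b=((hsv[...,0]>100)&(hsv[...,0]<128)&(hsv[...,1]>150)&(hsv[...,2]>60)); b[:180]=0;b[290:]=0;b[:,:300]=0;b[:,380:]=0
    k,l,s,ce=cv2.connectedComponentsWithStats(b.astype(np.uint8))
    for i in range(1,k):
        if s[i,4]>15:
            P=W[l==i]; 
            t=P[(P[:,2]>.187)&(P[:,2]<.2)]; print(n,'blue',s[i].tolist(),np.round(ce[i],1),'top pts',len(t),np.round(t.mean(0),4), 'mid',np.round(np.median(P[(P[:,2]>.165)&(P[:,2]<.178)],0),4))
# housing
d=dict(np.load('top0.npz'));g=d['color'].astype(int);im=up(d,(375,245,450,320));print('h')
gg=im.min(2)
m=(im.max(2)>90).astype(np.uint8);m=cv2.morphologyEx(m,cv2.MORPH_OPEN,cv2.getStructuringElement(cv2.MORPH_ELLIPSE,(60,60)))
cs,_=cv2.findContours(m,cv2.RETR_EXTERNAL,cv2.CHAIN_APPROX_NONE);c=max(cs,key=cv2.contourArea)
px=lambda p:(375+(p[0]+.5)/10-.5,245+(p[1]+.5)/10-.5)
q=np.array([ray(d,*px(p),.010)[:2] for p in c[::4,0]],np.float32);print('base',cv2.minEnclosingCircle(q),cv2.fitEllipse(q*1000))
for th in(243,250):
    m=(gg>th).astype(np.uint8);cs,_=cv2.findContours(m,cv2.RETR_EXTERNAL,cv2.CHAIN_APPROX_NONE);c=max(cs,key=cv2.contourArea)
    q=np.array([ray(d,*px(p),.054)[:2] for p in c[::4,0]],np.float32);print('cap',th,cv2.minEnclosingCircle(q),cv2.fitEllipse(q*1000))
for n in ('top','scene'):
    d=dict(np.load(n+'0.npz'));W=world(d)
    for lo,hi in((.058,.075),(.047,.0565)):
        m=(W[...,2]>lo)&(W[...,2]<hi);m[:,:385]=0;m[:,440:]=0;m[:250]=0;m[310:]=0
        P=W[m];print(n,lo,len(P),np.round(P.mean(0),4),np.round(np.percentile(P,[3,97],axis=0),4).tolist())
E
python3 m3.py
```

```text
top [198, 171, 191, 169, 24330] [248.82 254.93] [0.6002 0.2454]
stand rim colours [[135, 10, 51], [110, 14, 53], [120, 9, 54]]
rim depth rect ((0.5874359011650085, 0.07301399111747742), (0.048388298600912094, 0.07169850915670395), 4.005896091461182)
top blue [348, 244, 11, 13, 88] [353.5 250.4] top pts 53 [0.589  0.046  0.1915] mid [0.588  0.0524 0.1718]
top blue [319, 249, 6, 9, 43] [321.5 253. ] top pts 35 [0.5839 0.1016 0.192 ] mid [nan nan nan]
scene blue [340, 203, 15, 31, 295] [347.  217.9] top pts 50 [0.5873 0.0479 0.1914] mid [0.5841 0.0526 0.1714]
scene blue [317, 212, 13, 30, 267] [322.8 226.7] top pts 48 [0.5825 0.1042 0.1923] mid [0.5799 0.1027 0.1711]
h
base ((0.5514410138130188, -0.08291319757699966), 0.0429559089243412) ((550.7571411132812, -83.18447875976562), (83.50587463378906, 84.06118774414062), 22.67032241821289)
cap 243 ((0.550926923751831, -0.08371613174676895), 0.02485499158501625) ((550.9782104492188, -83.69659423828125), (48.622520446777344, 49.085899353027344), 125.55680084228516)
cap 250 ((0.5509775280952454, -0.08379954099655151), 0.024356039240956306) ((551.0289916992188, -83.70599365234375), (47.500057220458984, 47.812355041503906), 120.31893157958984)
top 0.058 258 [ 0.5498 -0.0837  0.0626] [[0.5355, -0.0994, 0.0586], [0.5646, -0.0689, 0.0663]]
top 0.047 215 [ 0.549  -0.0819  0.0528] [[0.5283, -0.1063, 0.0491], [0.5727, -0.0616, 0.0561]]
scene 0.058 193 [ 0.5459 -0.0801  0.0635] [[0.5328, -0.0951, 0.0585], [0.562, -0.0676, 0.0674]]
scene 0.047 191 [ 0.5398 -0.0748  0.0528] [[0.5256, -0.1024, 0.0477], [0.5694, -0.0597, 0.0561]]
  return _methods._mean(a, axis=axis, dtype=dtype,
  ret = um.true_divide(
```

```bash
python3 - <<'E'
from h import *
d=dict(np.load('top0.npz'))
g=d['color'].max(2).astype(float)
# sub-pixel dark line positions per row
x0,x1=236,264
mids=[]
for v in range(262,280):
    r=255-g[v,x0:x1]; base=np.percentile(r,25); w=np.clip(r-base-8,0,None); u=np.arange(x0,x1)
    L=u<248;  
    a=(w*u)[L].sum()/max(w[L].sum(),1);b=(w*u)[~L].sum()/max(w[~L].sum(),1)
    pa,pb=ray(d,a,v,.0235),ray(d,b,v,.0235)
    print(v,round(a,2),round(b,2),int(w[L].sum()),int(w[~L].sum()),np.round(pa[:2],4),np.round(pb[:2],4),np.round((pa+pb)[:2]/2,4))
im=cv2.resize(d['color'][245:285,232:268],None,fx=14,fy=14,interpolation=cv2.INTER_NEAREST)
cv2.imwrite('pics/lug.png',im[:,:,::-1])
E
```

```text
262 244.42 251.53 522 803 [0.5862 0.2541] [0.5864 0.2398] [0.5863 0.247 ]
263 243.86 251.4 398 613 [0.5841 0.2552] [0.5844 0.24  ] [0.5843 0.2476]
264 241.71 252.41 216 300 [0.582  0.2594] [0.5824 0.2379] [0.5822 0.2487]
265 239.08 255.84 234 149 [0.5799 0.2646] [0.5805 0.231 ] [0.5802 0.2478]
266 239.46 256.06 365 143 [0.5779 0.2637] [0.5785 0.2304] [0.5782 0.2471]
267 240.62 255.39 308 139 [0.576  0.2613] [0.5765 0.2317] [0.5762 0.2465]
268 240.03 254.48 180 240 [0.5739 0.2624] [0.5744 0.2335] [0.5742 0.2479]
269 239.45 255.17 172 343 [0.5719 0.2635] [0.5724 0.232 ] [0.5722 0.2477]
270 239.53 256.69 197 369 [0.5699 0.2632] [0.5705 0.2289] [0.5702 0.246 ]
271 239.6 256.02 205 241 [0.5679 0.263 ] [0.5685 0.2301] [0.5682 0.2466]
272 239.66 254.54 199 200 [0.5659 0.2628] [0.5664 0.233 ] [0.5661 0.2479]
273 239.73 254.14 198 217 [0.5639 0.2626] [0.5644 0.2337] [0.5641 0.2481]
274 239.87 253.8 204 217 [0.5619 0.2622] [0.5624 0.2343] [0.5621 0.2483]
275 240.01 253.51 192 218 [0.5599 0.2618] [0.5603 0.2348] [0.5601 0.2483]
276 240.1 253.2 101 194 [0.5579 0.2615] [0.5583 0.2354] [0.5581 0.2485]
277 240.0 252.97 14 98 [0.5559 0.2616] [0.5563 0.2357] [0.5561 0.2487]
278 0.0 252.84 0 12 [0.5454 0.74  ] [0.5543 0.2359] [0.5498 0.4879]
279 0.0 0.0 0 0 [0.5434 0.7397] [0.5434 0.7397] [0.5434 0.7397]
```

View pics/lug.png

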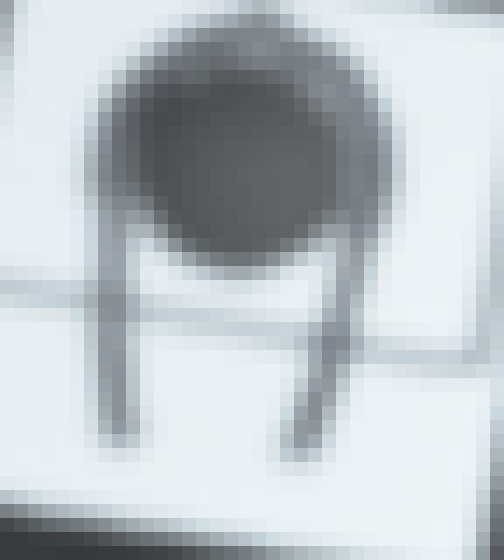

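```bash
python3 - <<'E'
from h import *
for n in('top','scene'):
    d=dict(np.load(n+'0.npz'));W=world(d).reshape(-1,3)
    for lo in np.arange(-.5,.5,.1):
        m=(W[:,1]>lo)&(W[:,1]<lo+.1)&(W[:,2]>.16)&(W[:,2]<.75)&(W[:,0]>.25)
        if n=='top' or 1: print(n,round(lo,1),m.sum(), np.round(np.percentile(W[m,0],[1,5]),3) if m.sum()>20 else '', np.round(W[m][:,2].max(),2) if m.sum() else '')
E
```

```text
top -0.5 577 [0.968 0.974] 0.24
top -0.4 6700 [0.49  0.497] 0.36
top -0.3 20824 [0.502 0.514] 0.39
top -0.2 1353 [0.777 0.782] 0.34
top -0.1 5674 [0.774 0.778] 0.34
top -0.0 5882 [0.251 0.769] 0.34
top 0.1 5637 [0.762 0.767] 0.34
top 0.2 5592 [0.758 0.762] 0.34
top 0.3 5693 [0.553 0.568] 0.34
top 0.4 32143 [0.381 0.403] 0.47
scene -0.5 850 [0.527 0.554] 0.36
scene -0.4 5129 [0.485 0.489] 0.39
scene -0.3 14917 [0.497 0.504] 0.39
scene -0.2 1076 [0.776 0.781] 0.34
scene -0.1 4592 [0.773 0.777] 0.55
scene -0.0 5435 [0.581 0.768] 0.34
scene 0.1 5778 [0.58  0.765] 0.34
scene 0.2 6309 [0.758 0.761] 0.34
scene 0.3 7733 [0.549 0.56 ] 0.34
scene 0.4 9901 [0.364 0.37 ] 0.57
```

```bash
python3 - <<'E'
from h import *
for n in('top','scene'):
    d=dict(np.load(n+'0.npz'));W=world(d).reshape(-1,3)
    for x in np.arange(.4,.75,.05):
        for z0,z1 in((.14,.2),(.2,.3),(.3,.5)):
            b=(W[:,0]>x)&(W[:,0]<x+.05)&(W[:,2]>z0)&(W[:,2]<z1)
            L=W[b&(W[:,1]>.13),1];R=W[b&(W[:,1]<-.12),1]
            print(n,round(x,2),z0,'L',np.round(np.sort(L)[:3],3),'R',np.round(np.sort(R)[-3:],3))
E
```

```text
top 0.4 0.14 L [0.473 0.473 0.473] R []
top 0.4 0.2 L [0.472 0.472 0.472] R []
top 0.4 0.3 L [0.477 0.478 0.478] R []
top 0.45 0.14 L [0.476 0.476 0.476] R [-0.31  -0.31  -0.309]
top 0.45 0.2 L [0.475 0.475 0.476] R [-0.265 -0.264 -0.264]
top 0.45 0.3 L [0.478 0.478 0.478] R [-0.275 -0.273 -0.271]
top 0.5 0.14 L [0.37  0.374 0.374] R [-0.233 -0.232 -0.232]
top 0.5 0.2 L [0.479 0.479 0.479] R [-0.233 -0.233 -0.232]
top 0.5 0.3 L [0.478 0.478 0.478] R [-0.23  -0.229 -0.229]
top 0.55 0.14 L [0.362 0.362 0.362] R [-0.237 -0.237 -0.236]
top 0.55 0.2 L [0.479 0.479 0.479] R [-0.237 -0.236 -0.236]
top 0.55 0.3 L [0.478 0.479 0.479] R [-0.235 -0.235 -0.234]
top 0.6 0.14 L [0.406 0.408 0.409] R [-0.244 -0.244 -0.244]
top 0.6 0.2 L [0.479 0.479 0.479] R [-0.244 -0.244 -0.244]
top 0.6 0.3 L [0.479 0.479 0.479] R [-0.243 -0.242 -0.242]
top 0.65 0.14 L [0.403 0.403 0.404] R [-0.252 -0.252 -0.252]
top 0.65 0.2 L [0.479 0.479 0.479] R [-0.253 -0.252 -0.252]
top 0.65 0.3 L [0.478 0.479 0.479] R [-0.25 -0.25 -0.25]
top 0.7 0.14 L [0.267 0.293 0.301] R [-0.26 -0.26 -0.26]
top 0.7 0.2 L [0.479 0.479 0.
[... 448 characters left out ...]
0.23 -0.23]
scene 0.5 0.3 L [0.485 0.485] R [-0.229 -0.229 -0.229]
scene 0.55 0.14 L [0.363 0.363 0.363] R [-0.235 -0.235 -0.235]
scene 0.55 0.2 L [] R [-0.234 -0.234 -0.234]
scene 0.55 0.3 L [0.485 0.485] R [-0.235 -0.235 -0.234]
scene 0.6 0.14 L [0.405 0.406 0.407] R [-0.243 -0.243 -0.243]
scene 0.6 0.2 L [] R [-0.243 -0.243 -0.243]
scene 0.6 0.3 L [0.486 0.486 0.492] R [-0.243 -0.243 -0.242]
scene 0.65 0.14 L [0.405 0.405 0.405] R [-0.251 -0.251 -0.251]
scene 0.65 0.2 L [] R [-0.251 -0.25  -0.25 ]
scene 0.65 0.3 L [] R [-0.25  -0.249 -0.249]
scene 0.7 0.14 L [0.269 0.27  0.273] R [-0.259 -0.259 -0.258]
scene 0.7 0.2 L [] R [-0.258 -0.258 -0.257]
scene 0.7 0.3 L [] R [-0.258 -0.258 -0.257]
```

>>> send_rows:
  series:
    - [0, 0, 0, 0, 0, 0.113, 0]
    - [0, 0, 0, 0, 0, 0.113, 0]
    - [0, 0, 0, 0, 0, 0.113, 0]
    - [0.0182, -0.0375, 0, 0, 0, 0, 0]
    - [0.0182, -0.0375, 0, 0, 0, 0, 0]
  newtons: 20

```text
time: 0.52
tool_pos: [0.243, -0.4021, 0.2257]
tool_rot: [-3.14, 0.0, 0.075]
contact_force: [1.3, 0.6, 0.8]
opening: 0.0917
```

>>> send_rows:
  series:
    - [0.0182, -0.0375, 0, 0, 0, 0, 0]
    - [0.0182, -0.0375, 0, 0, 0, 0, 0]
    - [0.0182, -0.0375, 0, 0, 0, 0, 0]
    - [0.0182, -0.0375, 0, 0, 0, 0, 0]
    - [0.0182, -0.0375, 0, 0, 0, 0, 0]

```text
time: 0.93
tool_pos: [0.3194, -0.2062, 0.2266]
tool_rot: [-3.141, 0.0, 0.078]
contact_force: [1.2, 0.4, -0.1]
opening: 0.0917
```

>>> send_rows:
  series:
    - [0.0182, -0.0375, 0, 0, 0, 0, 0]
    - [0.0182, -0.0375, 0, 0, 0, 0, 0]
    - [0, 0, 0, 0, 0, 0, 0]

```text
time: 1.18
tool_pos: [0.3509, -0.124, 0.2266]
tool_rot: [-3.139, -0.001, 0.087]
contact_force: [-0.3, -0.1, -0.1]
opening: 0.0917
```

>>> send_rows:
  series:
    - [0.0313, -0.0222, 0, 0, 0, 0, 0]
    - [0.0313, -0.0222, 0, 0, 0, 0, 0]
    - [0.0313, -0.0222, 0, 0, 0, 0, 0]
    - [0.0313, -0.0222, 0, 0, 0, 0, 0]
    - [0.0313, -0.0222, 0, 0, 0, 0, 0]

```text
time: 1.6
tool_pos: [0.498, -0.0064, 0.2264]
tool_rot: [3.141, 0.0, 0.079]
contact_force: [-0.5, -1.5, 0.2]
opening: 0.0921
```

>>> send_rows:
  series:
    - [0.0313, -0.0222, 0, 0, 0, 0, 0]
    - [0.0313, -0.0222, 0, 0, 0, 0, 0]
    - [0.0313, -0.0222, 0, 0, 0, 0, 0]
    - [0, 0, 0, 0, 0, 0, 0]

```text
time: 1.93
tool_pos: [0.5889, 0.0698, 0.2248]
tool_rot: [-3.14, -0.0, 0.082]
contact_force: [-1.3, -0.2, -0.9]
opening: 0.0917
```

```bash
python3 - <<'E'
from h import *
s=observe();print(np.round(s['tool_pos'],4),np.round(s['tool_rot'],4),np.round(s['qpos'],3))
E
```

```text
[0.5889 0.0698 0.2248] [-3.1401e+00 -5.0000e-04  8.2000e-02] [-0.012  0.469  1.331  0.002  1.341  1.476]
```

>>> send_rows:
  series:
    - [0, 0, 0, 0, 0, 0, 0]

```text
time: 2.02
tool_pos: [0.5858, 0.0671, 0.2251]
tool_rot: [-3.142, 0.002, 0.081]
contact_force: [-0.3, -0.3, 0.6]
opening: 0.092
```

>>> send_rows:
  series:
    - [0, 0, 0, 0, 0, 0, 0]

```text
time: 2.1
tool_pos: [0.5848, 0.0657, 0.2259]
tool_rot: [3.141, 0.002, 0.079]
contact_force: [-0.9, 0.4, 0.0]
opening: 0.0917
```

>>> send_rows:
  series:
    - [0, 0, 0, 0, 0, 0, 0]

```text
time: 2.18
tool_pos: [0.5846, 0.0652, 0.2266]
tool_rot: [3.141, 0.001, 0.078]
contact_force: [-0.0, -0.3, 0.5]
opening: 0.0919
```

>>> send_rows:
  series:
    - [0.0026, -0.0073, 0.01, 0, 0, 0, 0]
    - [0, 0, 0.03, 0, 0, 0, 0]
    - [0, 0, 0.0345, 0, 0, 0, 0]
    - [0, 0, 0, 0, 0, 0, 0.2]
    - [0, 0, 0, 0, 0, 0, 0.25]

```text
time: 2.6
tool_pos: [0.586, 0.0733, 0.1511]
tool_rot: [-3.141, 0.004, 0.078]
contact_force: [-0.0, 0.4, 1.7]
opening: 0.0832
```

>>> send_rows:
  series:
    - [0, 0, 0, 0, 0, 0, 0.28]
    - [0, 0, 0, 0, 0, 0, 0.31]
    - [0, 0, 0, 0, 0, 0, 0.33]
    - [0, 0, 0, 0, 0, 0, 0.33]

```text
time: 2.93
tool_pos: [0.5886, 0.0739, 0.1546]
tool_rot: [-3.141, -0.005, 0.079]
contact_force: [-0.4, 1.8, 6.8]
opening: 0.0621
```

```bash
python3 - <<'E'
from h import *
d=cam('scene');save(d,'g1s.png');e=cam('top');save(e,'g1t.png')
a=cv2.resize(d['color'][150:350,260:400],(420,600));b=cv2.resize(e['color'][200:300,290:380],(380,422));b=cv2.copyMakeBorder(b,0,178,0,0,cv2.BORDER_CONSTANT)
cv2.imwrite('pics/g1.png',np.hstack([a,b])[:,:,::-1])
s=observe();print(np.round(s['tool_pos'],4),np.round(s['tool_rot'],4),s['opening'])
E
```

```text
[0.5886 0.074  0.1547] [-3.1414 -0.0047  0.0788] 0.0619273714353642
```

View pics/g1.png

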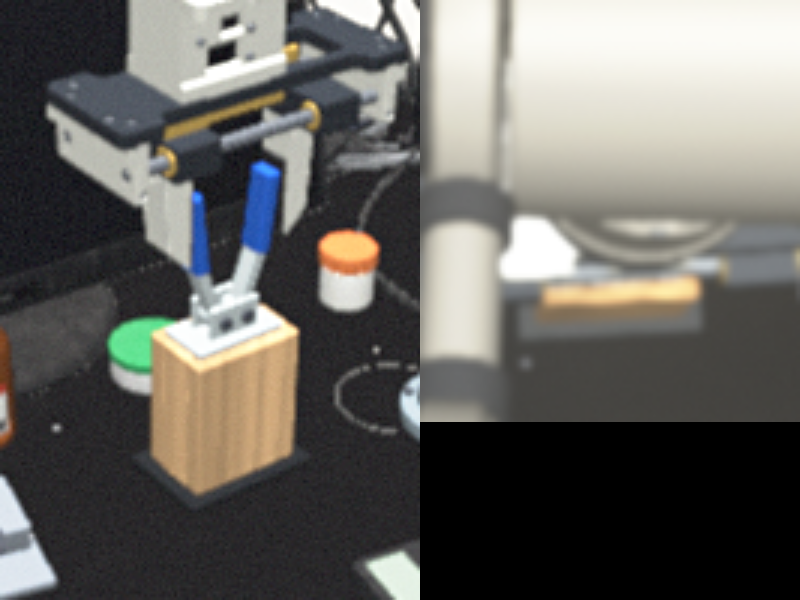

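>>> send_rows:
  series:
    - [0, 0, 0, 0, 0, 0, 0.34]
    - [0, 0, 0, 0, 0, 0, 0.35]
    - [0, 0, 0, 0, 0, 0, 0.35]

```text
time: 3.28
tool_pos: [0.5887, 0.0741, 0.1549]
tool_rot: [-3.141, -0.005, 0.079]
contact_force: [-1.4, 2.1, 7.6]
opening: 0.0596
```

>>> send_rows:
  series:
    - [0, 0, 0, 0, 0, 0, 0.36]
    - [0, 0, 0, 0, 0, 0, 0.365]
    - [0, 0, 0, 0, 0, 0, 0.365]
    - [0, 0, 0, 0, 0, 0, 0.365]

```text
time: 3.62
tool_pos: [0.5887, 0.0742, 0.155]
tool_rot: [-3.141, -0.005, 0.079]
contact_force: [-0.6, 2.2, 7.7]
opening: 0.0585
```

>>> send_rows:
  series:
    - [0, 0, -0.003, 0, 0, 0, 0.365]
    - [0, 0, 0, 0, 0, 0, 0.365]
    - [0, 0, 0, 0, 0, 0, 0.365]

```text
time: 3.87
tool_pos: [0.5874, 0.0735, 0.1556]
tool_rot: [3.141, -0.001, 0.079]
contact_force: [-0.1, 0.4, -1.7]
opening: 0.0582
```

>>> send_rows:
  series:
    - [0, 0, -0.003, 0, 0, 0, 0.365]
    - [0, 0, 0, 0, 0, 0, 0.365]
    - [0, 0, 0, 0, 0, 0, 0.365]

```text
time: 4.12
tool_pos: [0.5874, 0.0735, 0.1582]
tool_rot: [3.141, 0.0, 0.079]
contact_force: [-1.8, 1.2, -1.5]
opening: 0.0584
```

>>> send_rows:
  series:
    - [0, 0, -0.02, 0, 0, 0, 0.365]
    - [0, 0, -0.035, 0, 0, 0, 0.365]
    - [0, 0, -0.035, 0, 0, 0, 0.365]
    - [0, 0, -0.021, 0, 0, 0.0805, 0.365]
    - [0, 0, 0, 0, 0, 0.0805, 0.365]

```text
time: 4.53
tool_pos: [0.5895, 0.0736, 0.275]
tool_rot: [-3.141, -0.01, -0.086]
contact_force: [-0.0, 0.5, -1.8]
opening: 0.0584
```

>>> send_rows:
  series:
    - [-0.0045, -0.0222, 0, 0, 0, 0, 0.365]
    - [-0.0073, -0.0358, 0, 0, 0, 0, 0.365]
    - [-0.0073, -0.0358, 0, 0, 0, 0, 0.365]
    - [-0.0073, -0.0358, 0, 0, 0, 0, 0.365]
    - [-0.005, -0.0245, 0, 0, 0, 0, 0.365]

```text
time: 4.95
tool_pos: [0.5679, 0.2326, 0.269]
tool_rot: [-3.141, 0.001, -0.081]
contact_force: [-0.1, -0.4, -2.0]
opening: 0.0581
```

>>> send_rows:
  series:
    - [-0.0037, -0.0183, 0, 0, 0, 0, 0.365]
    - [0, 0, 0.03, 0, 0, 0, 0.365]
    - [0, 0, 0.03, 0, 0, 0, 0.365]
    - [0, 0, 0.01, 0, 0, 0, 0.365]
    - [0, 0, 0, 0, 0, 0, 0.365]

```text
time: 5.37
tool_pos: [0.5648, 0.2477, 0.1959]
tool_rot: [3.139, 0.007, -0.082]
contact_force: [0.9, 0.3, -0.7]
opening: 0.0584
```

```bash
cat > look.py <<'E'
import sys
from h import *
t=sys.argv[1]; bs=list(map(int,sys.argv[2].split(',')));bt=list(map(int,sys.argv[3].split(',')))
d=cam('scene');e=cam('top')
for n,x in(('s',d),('t',e)): np.savez(t+n+'.npz',**{k:x[k] for k in('color','range_z','T','f','cx','cy')})
def c(x,b):
    u0,v0,u1,v1=b;i=x['color'][v0:v1,u0:u1];s=min(400/(u1-u0),600/(v1-v0));i=cv2.resize(i,None,fx=s,fy=s,interpolation=cv2.INTER_CUBIC)
    return cv2.copyMakeBorder(i,0,max(0,600-i.shape[0]),0,max(0,400-i.shape[1]),cv2.BORDER_CONSTANT)[:600,:400]
cv2.imwrite(f'pics/{t}.png',np.hstack([c(d,bs),c(e,bt)])[:,:,::-1])
s=observe();print(round(s['time'],2),np.round(s['tool_pos'],4),np.round(s['tool_rot'],4),s['opening'],np.round(s['contact_force'],1),np.round(s['torque'],2))
E
python3 look.py a1 190,200,310,380 210,220,290,300
```

```text
5.47 [0.5671 0.2482 0.2   ] [-3.1415e+00 -6.0000e-04 -8.2700e-02] 0.05829923144318487 [-0.7  0.8 -0.9] [ 0.04 -0.04 -0.  ]
```

View pics/a1.png

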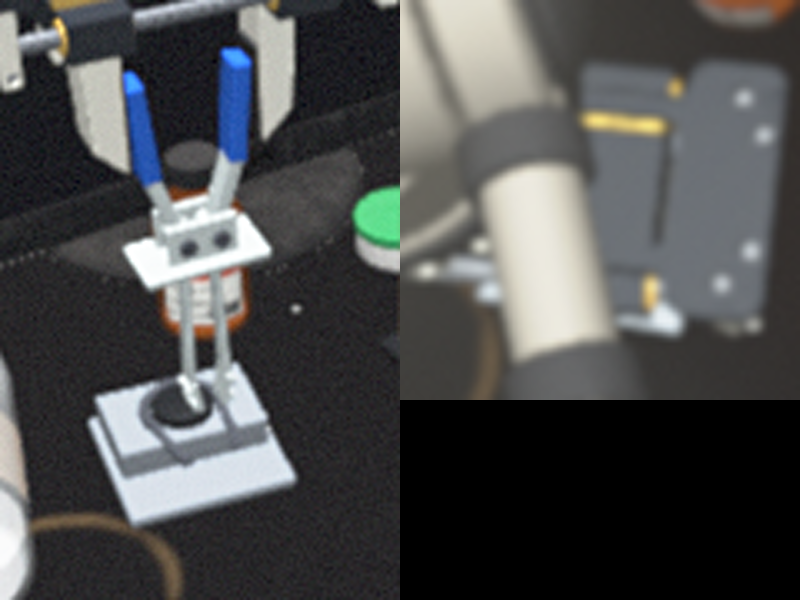

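```bash
python3 - <<'E'
from h import *
d=dict(np.load('a1s.npz'))
im=cv2.resize(d['color'][290:350,215:290],None,fx=10,fy=10,interpolation=cv2.INTER_CUBIC)
cv2.imwrite('pics/a1z.png',im[:,:,::-1])
W=world(d);m=(W[...,2]>.05)&(W[...,2]<.075);m[:290]=0;m[345:]=0;m[:,:225]=0;m[:,280:]=0
k,l,s,ce=cv2.connectedComponentsWithStats(m.astype(np.uint8))
for i in range(1,k):
    if s[i,4]>5: print(s[i],np.round(W[l==i].mean(0),4))
E
```

```text
[254 307   7  14  65] [0.5609 0.2385 0.0624]
[244 309   8  14  56] [0.5617 0.2551 0.0638]
```

View pics/a1z.png

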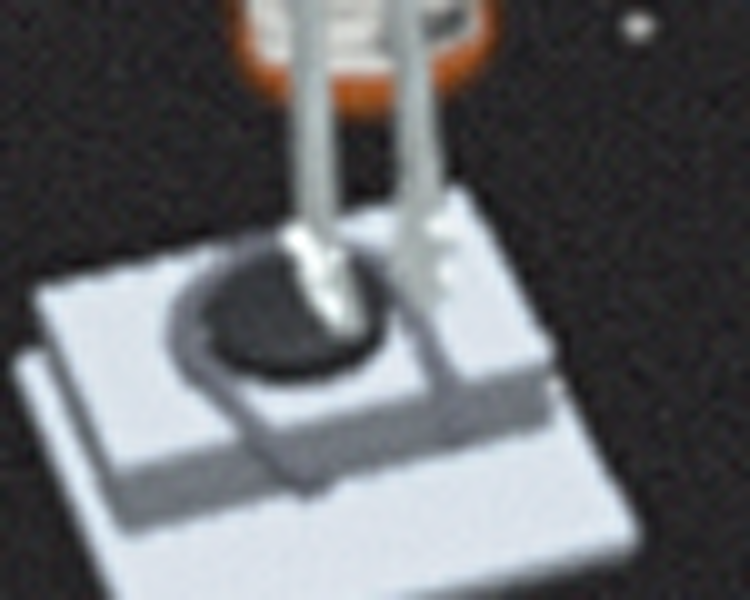

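```bash
python3 - <<'E'
from h import *
d=dict(np.load('a1s.npz'))
for p in((315,488),(455,432),(245,430),(437,380),(345,325),(423,300),(320,335),(423,295)):
    u,v=215+(p[0]+.5)/10-.5,290+(p[1]+.5)/10-.5
    print(p,np.round(ray(d,u,v,.0235)[:2],4),np.round(ray(d,u,v,.057)[:2],4))
E
```

```text
(315, 488) [0.5584 0.2611] [0.5214 0.2767]
(455, 432) [0.5593 0.2354] [0.5222 0.2525]
(245, 430) [0.5775 0.2645] [0.5395 0.28  ]
(437, 380) [0.5727 0.232 ] [0.535  0.2492]
(345, 325) [0.5937 0.2386] [0.5548 0.2555]
(423, 300) [0.5929 0.2245] [0.5541 0.2421]
(320, 335) [0.5934 0.2434] [0.5546 0.26  ]
(423, 295) [0.5941 0.2239] [0.5552 0.2415]
```

>>> send_rows:
  series:
    - [0.002, 0, 0.01, 0, 0, 0, 0.365]
    - [0, 0, 0.014, 0, 0, 0, 0.365]
    - [0, 0, 0.01, 0, 0, 0, 0.365]
    - [0, 0, 0.006, 0, 0, 0, 0.365]
    - [0, 0, 0, 0, 0, 0, 0.365]

```text
time: 5.88
tool_pos: [0.5682, 0.2478, 0.1581]
tool_rot: [3.141, 0.002, -0.083]
contact_force: [-0.5, -0.4, -1.0]
opening: 0.0584
```

```bash
python3 look.py a2 210,270,290,360 210,220,290,300
```

```text
5.98 [0.5689 0.2481 0.1597] [-3.1415e+00 -7.0000e-04 -8.2300e-02] 0.058023254550792325 [ 1.  -0.8 -1. ] [ 0.05 -0.01 -0.01]
```

View pics/a2.png

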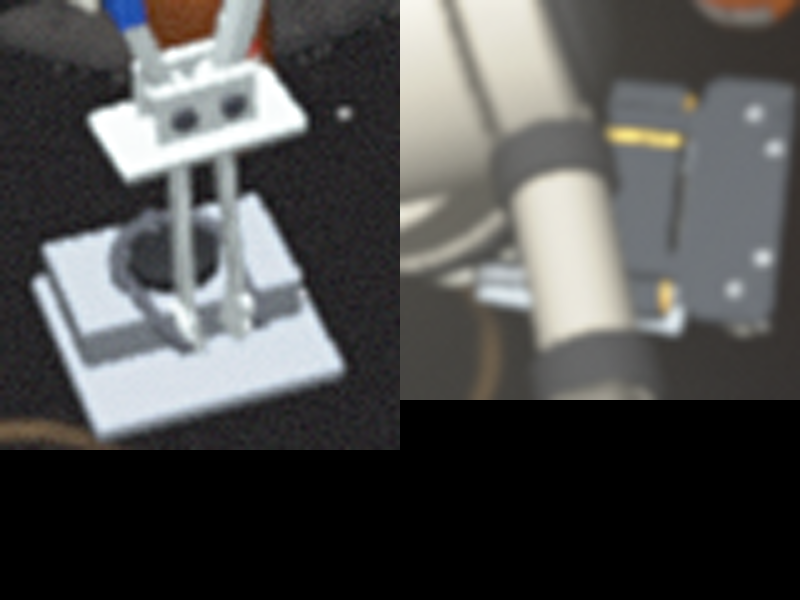

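>>> send_rows:
  series:
    - [0, 0, 0, 0, 0, 0, 0.4]
    - [0, 0, 0, 0, 0, 0, 0.44]
    - [0, 0, 0, 0, 0, 0, 0.48]
    - [0, 0, 0, 0, 0, 0, 0.48]
  newtons: 32

```text
time: 6.32
tool_pos: [0.5689, 0.248, 0.16]
tool_rot: [-3.142, -0.001, -0.082]
contact_force: [0.1, -0.4, 1.8]
opening: 0.0485
```

>>> send_rows:
  series:
    - [0, 0, 0, 0, 0, 0, 0.52]
    - [0, 0, 0, 0, 0, 0, 0.56]
    - [0, 0, 0, 0, 0, 0, 0.6]
    - [0, 0, 0, 0, 0, 0, 0.65]
    - [0, 0, 0, 0, 0, 0, 0.68]

```text
time: 6.73
tool_pos: [0.5692, 0.2491, 0.1601]
tool_rot: [-3.139, -0.002, -0.083]
contact_force: [0.2, 2.8, 5.8]
opening: 0.0362
```

```bash
python3 look.py a3 210,270,290,360 210,220,290,300
```

```text
6.83 [0.5692 0.2491 0.1601] [-3.1392e+00 -2.1000e-03 -8.2600e-02] 0.03595051507840967 [-0.1  2.5  6.2] [ 0.97 -0.06 -0.24]
```

View pics/a3.png

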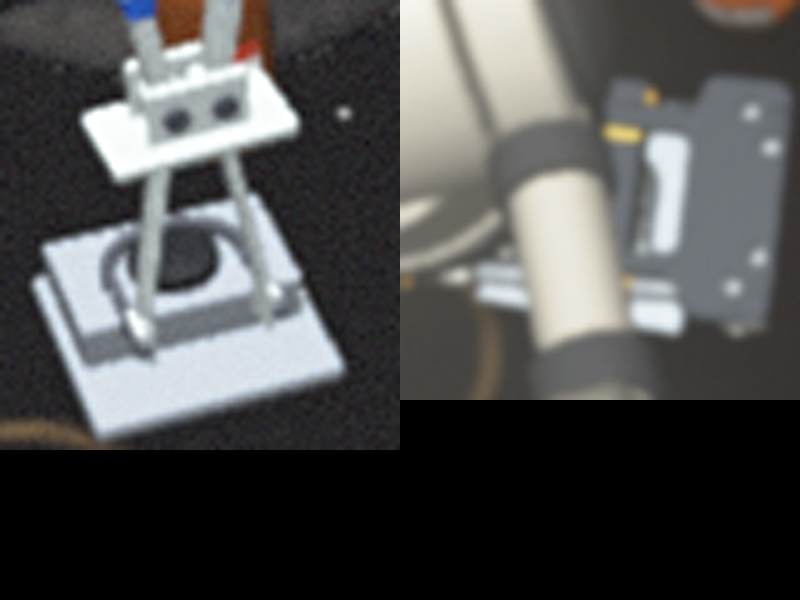

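>>> send_rows:
  series:
    - [0, 0, 0, 0, 0, 0, 0.7]
    - [0, 0, 0, 0, 0, 0, 0.7]
    - [0, 0, 0, 0, 0, 0, 0.7]
    - [0, 0, 0, 0, 0, 0, 0.7]

```text
time: 7.17
tool_pos: [0.5692, 0.2491, 0.1601]
tool_rot: [-3.139, -0.002, -0.083]
contact_force: [0.4, 2.4, 5.7]
opening: 0.0358
```

>>> send_rows:
  series:
    - [0, 0, 0, 0, 0, 0, 0.72]
    - [0, 0, 0, 0, 0, 0, 0.72]
    - [0, 0, 0, 0, 0, 0, 0.72]
  newtons: 42

```text
time: 7.42
tool_pos: [0.569, 0.2493, 0.1599]
tool_rot: [-3.139, -0.002, -0.082]
contact_force: [0.4, 3.8, 6.0]
opening: 0.032
```

>>> send_rows:
  series:
    - [0, 0, -0.004, 0, 0, 0, 0.72]
    - [0, 0, -0.008, 0, 0, 0, 0.72]
    - [0, 0, -0.012, 0, 0, 0, 0.72]
    - [0, 0, -0.012, 0, 0, 0, 0.72]
    - [0, 0, -0.012, 0, 0, 0, 0.72]

```text
time: 7.83
tool_pos: [0.568, 0.2472, 0.2073]
tool_rot: [3.139, 0.002, -0.082]
contact_force: [0.6, 0.8, -1.8]
opening: 0.0318
```

>>> send_rows:
  series:
    - [0, 0, -0.016, 0, 0, 0, 0.72]
    - [0, 0, -0.02, 0, 0, 0, 0.72]
    - [0, 0, -0.01, 0, 0, 0, 0.72]
    - [0, 0, -0.006, 0, 0, 0, 0.72]
    - [0, 0, 0, 0, 0, 0, 0.72]

```text
time: 8.25
tool_pos: [0.5688, 0.2479, 0.2602]
tool_rot: [3.141, -0.002, -0.082]
contact_force: [-0.2, 0.1, -2.3]
opening: 0.0325
```

```bash
python3 look.py a4 200,220,300,370 210,220,290,300
```

```text
8.35 [0.5682 0.2478 0.2582] [ 3.1406e+00  1.5000e-03 -8.2300e-02] 0.03196342753941516 [-0.7 -0.6 -1.4] [0.01 0.06 0.05]
```

View pics/a4.png

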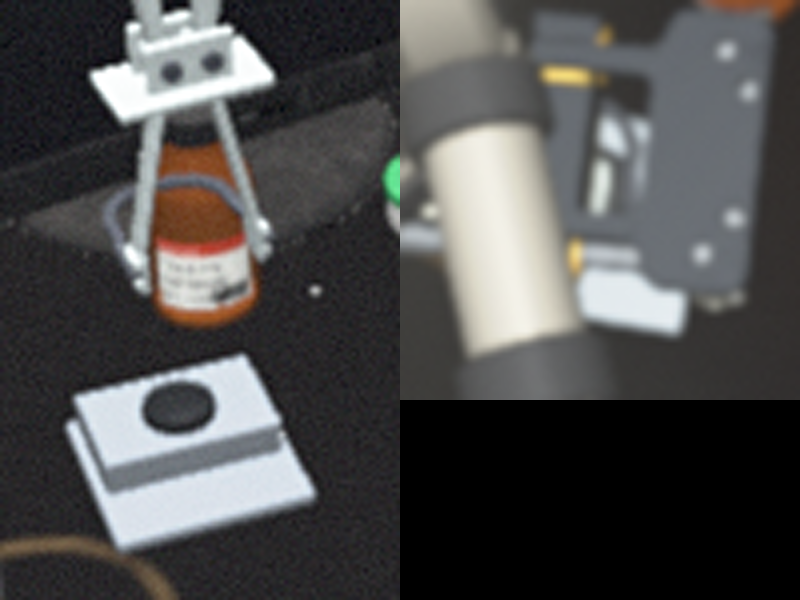

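```bash
python3 - <<'E'
from h import *
d=dict(np.load('a4s.npz'));W=world(d);m=(W[...,2]>.1)&(W[...,2]<.145)&(W[...,0]<.64);m[:250]=0;m[305:]=0;m[:,:215]=0;m[:,275:]=0
g=d['color'].max(2)
P=np.c_[W[m],g[m]];v,u=np.nonzero(m)
for i in range(len(P)): 
    pass
print(len(P))
ps=(0.5682,.2478);c,s=np.cos(-.082),np.sin(-.082)
x=(P[:,0]-ps[0])*c+(P[:,1]-ps[1])*s; y=-(P[:,0]-ps[0])*s+(P[:,1]-ps[1])*c
for xi in np.arange(-.02,.07,.004):
    k=(x>=xi)&(x<xi+.004)
    if k.sum(): print(round(xi,3),k.sum(),[(round(1000*a),round(1000*b),int(gg)) for a,b,gg in sorted(zip(y[k],P[k,2],P[k,3]))][::max(1,k.sum()//10)])
E
```

```text
316
-0.012 24 [(-29, 125, 98), (-28, 122, 176), (-27, 130, 211), (-27, 133, 245), (-26, 129, 172), (-24, 131, 180), (22, 130, 185), (22, 117, 162), (24, 123, 161), (24, 121, 219), (25, 123, 141), (27, 126, 110)]
-0.008 71 [(-32, 123, 80), (-27, 125, 153), (-26, 133, 178), (-25, 122, 166), (-24, 135, 172), (20, 140, 168), (20, 116, 131), (21, 123, 155), (23, 129, 224), (24, 117, 195), (27, 124, 96)]
-0.004 35 [(-29, 130, 162), (-26, 139, 151), (-25, 127, 160), (-24, 118, 145), (-23, 137, 162), (-21, 142, 135), (20, 141, 195), (22, 136, 179), (22, 140, 187), (23, 132, 191), (25, 127, 244), (26, 126, 142)]
0.0 29 [(-31, 126, 196), (-25, 122, 156), (-25, 116, 140), (-24, 120, 151), (-24, 124, 136), (-23, 137, 135), (21, 138, 164), (21, 145, 121), (22, 132, 172), (22, 129, 228), (24, 128, 254), (25, 127, 246), (26, 126, 177), (26, 123, 105), (27, 124, 95)]
0.004 12 [(-26, 122, 136), (-25, 125, 147), (-25, 119, 144), (-25, 117, 150), (-25, 130, 136), (-25, 128, 142), (23, 130, 147), (23, 129, 216), (24, 129, 195), (25, 128, 231), (26, 125, 140), (27, 123, 74)]
0.008 4 [(23, 127, 120), (25,
[... 1372 characters left out ...]
-20, 123, 85), (-18, 126, 102), (-17, 125, 107), (14, 124, 76), (15, 127, 129), (15, 125, 124), (16, 124, 103), (16, 122, 86), (16, 127, 109), (16, 125, 130), (17, 125, 126), (18, 123, 129), (20, 125, 107), (21, 124, 118)]
0.044 35 [(-21, 125, 130), (-18, 121, 98), (-16, 122, 89), (-14, 123, 90), (-14, 124, 103), (-11, 123, 92), (-9, 125, 110), (-6, 123, 93), (-4, 126, 118), (9, 125, 109), (11, 125, 102), (14, 126, 115)]
0.048 15 [(-20, 124, 124), (-18, 125, 120), (-16, 126, 130), (-11, 125, 119), (-10, 125, 116), (-9, 124, 119), (-7, 124, 117), (-6, 124, 112), (-6, 121, 93), (-5, 122, 98), (5, 124, 104), (6, 124, 120), (8, 125, 113), (10, 123, 118), (11, 124, 122)]
0.052 1 [(-16, 123, 127)]
```

```bash
python3 - <<'E'
from h import *
for n,b in(('top',(405,268,430,293)),('scene',(400,250,435,275))):
    d=dict(np.load(n+'0.npz'));W=world(d);u0,v0,u1,v1=b
    g=d['color'].min(2).astype(float)
    im=cv2.resize(d['color'][v0-10:v1+20,u0-20:u1+20],None,fx=10,fy=10,interpolation=cv2.INTER_CUBIC);cv2.imwrite(f'pics/dot_{n}.png',im[:,:,::-1])
    bh=cv2.morphologyEx(g.astype(np.float32),cv2.MORPH_BLACKHAT,np.ones((7,7)))
    s=bh[v0+6:v1-6,u0+6:u1-6];j,i=np.unravel_index(s.argmax(),s.shape);j+=v0+6;i+=u0+6
    w=bh[j-2:j+3,i-2:i+3];w=np.clip(w-w.max()*.3,0,None);vv,uu=np.mgrid[j-2:j+3,i-2:i+3];u,v=(uu*w).sum()/w.sum(),(vv*w).sum()/w.sum()
    zz=np.median(W[j-3:j+4,i-3:i+4,2]);print(n,u,v,bh[j,i],zz,[np.round(ray(d,u,v,h)[:2],4) for h in(.062,.065,.068)])
    c=d['color']; print(c[j-4:j+5,i].tolist())
E
```

```text
top 416.94743061996 280.8160268406993 81.0 0.0632319683042536 [array([ 0.5511, -0.0839]), array([ 0.5509, -0.0833]), array([ 0.5506, -0.0827])]
[[242, 246, 244], [238, 243, 240], [222, 228, 225], [179, 188, 186], [160, 168, 167], [195, 204, 201], [229, 235, 232], [240, 245, 242], [241, 245, 243]]
scene 416.8496720914059 259.5339548231764 81.0 0.06565509750844967 [array([ 0.5545, -0.0874]), array([ 0.551 , -0.0841]), array([ 0.5475, -0.0808])]
[[207, 218, 217], [245, 251, 250], [238, 244, 244], [171, 178, 185], [164, 173, 178], [231, 236, 238], [244, 248, 248], [241, 246, 246], [240, 244, 245]]
```

View pics/dot_scene.png

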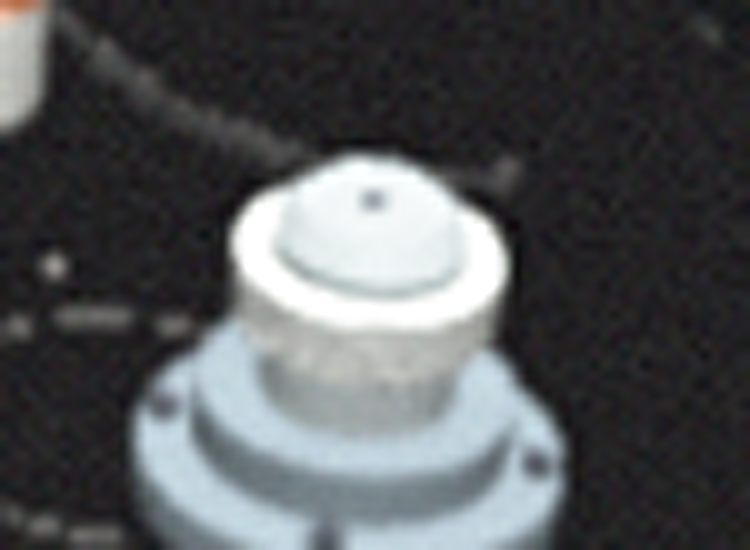

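>>> send_rows:
  series:
    - [-0.0016, 0.015, 0, 0, 0, 0, 0.72]
    - [-0.0016, 0.03, 0, 0, 0, 0, 0.72]
    - [-0.0016, 0.04, 0, 0, 0, 0, 0.72]
    - [-0.0016, 0.04, 0, 0, 0, 0, 0.72]
    - [-0.0016, 0.04, 0, 0, 0, 0, 0.72]

```text
time: 8.77
tool_pos: [0.5458, 0.083, 0.2576]
tool_rot: [3.141, 0.003, -0.081]
contact_force: [1.2, -0.9, -1.7]
opening: 0.0317
```

>>> send_rows:
  series:
    - [-0.0016, 0.04, 0, 0, 0, 0, 0.72]
    - [-0.0016, 0.04, 0, 0, 0, 0, 0.72]
    - [-0.0016, 0.04, 0, 0, 0, 0, 0.72]
    - [-0.0016, 0.03, 0, 0, 0, 0, 0.72]
    - [-0.0016, 0.0154, 0, 0, 0, 0, 0.72]

```text
time: 9.18
tool_pos: [0.5242, -0.0834, 0.2579]
tool_rot: [3.141, 0.003, -0.085]
contact_force: [0.7, 0.4, -1.1]
opening: 0.0318
```

>>> send_rows:
  series:
    - [0, 0, 0.015, 0, 0, 0, 0.72]
    - [0, 0, 0.015, 0, 0, 0, 0.72]
    - [0, 0, 0, 0, 0, 0, 0.72]
    - [0, 0, 0, 0, 0, 0, 0.72]

```text
time: 9.52
tool_pos: [0.5246, -0.0797, 0.2279]
tool_rot: [-3.141, 0.004, -0.082]
contact_force: [-1.4, -0.7, -2.4]
opening: 0.032
```

```bash
python3 look.py b1 370,190,470,320 370,240,450,320
```

```text
9.62 [ 0.5257 -0.0797  0.2295] [ 3.1414e+00 -1.0000e-04 -8.1800e-02] 0.03208993591009231 [ 0.2  0.8 -2.3] [ 0.06  0.   -0.  ]
```

View pics/b1.png

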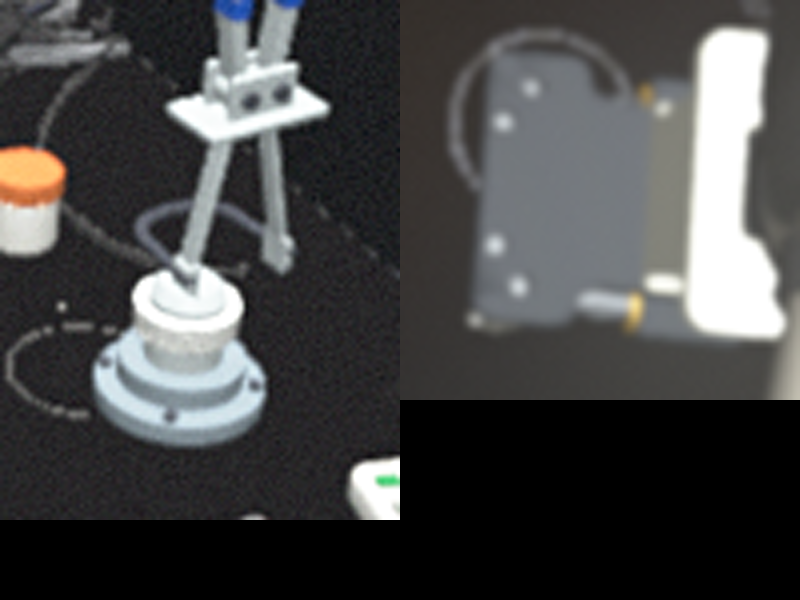

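```bash
cat > ring.py <<'E'
import sys
from h import *
f,tx,ty,yaw,z0=sys.argv[1],*map(float,sys.argv[2:6])
d=dict(np.load(f));W=world(d)
c,s=np.cos(yaw),np.sin(yaw)
x=(W[...,0]-tx)*c+(W[...,1]-ty)*s;y=-(W[...,0]-tx)*s+(W[...,1]-ty)*c
m=(abs(W[...,2]-z0)<.008)&(x>.009)&(x<.065)&(abs(y)<.04)
v,u=np.nonzero(m);zt=np.median(W[m][:,2]);print('n',len(u),'z',zt, 'back z',np.median(W[m&(x>.042)][:,2]),'front z',np.median(W[m&(x<.02)][:,2]))
# subpixel: use upsampled brightness? use pixel rays
Q=np.array([ray(d,a,b,zt) for a,b in zip(u,v)]);X=(Q[:,0]-tx)*c+(Q[:,1]-ty)*s;Y=-(Q[:,0]-tx)*s+(Q[:,1]-ty)*c
for xi in np.arange(.008,.06,.003):
    k=(X>=xi)&(X<xi+.003);L=Y[k&(Y>0)];R=Y[k&(Y<0)]
    if k.sum():print(round(xi*1000),k.sum(),'L',np.round(1000*np.array([L.min(),L.mean(),L.max()]),1) if len(L) else '','R',np.round(1000*np.array([R.min(),R.mean(),R.max()]),1) if len(R) else '','mid',round(500*(L.mean()+R.mean()),1) if len(L) and len(R) else '')
k=abs(Y+.002)<.007;print('back x range',np.round(1000*np.sort(X[k])[[0,1,2,-3,-2,-1]],1), np.round(1000*X[k&(X>.035)].mean(),1))
E
python3 ring.py b1s.npz .5257 -.0798 -.082 .094; echo; python3 ring.py a4s.npz .5685 .248 -.082 .124
```

```text
n 113 z 0.09245311527663036 back z 0.09249390924272383 front z 0.09272842008438836
8 3 L [23.9 25.7 27.5] R [-25.3 -25.3 -25.3] mid 0.2
11 7 L [22.  24.9 27.1] R [-29.1 -26.6 -24.2] mid -0.9
14 7 L [23.6 25.2 26.8] R [-31.2 -28.8 -26.3] mid -1.8
17 8 L [21.6 24.1 26.5] R [-30.1 -26.6 -23. ] mid -1.3
20 6 L [21.3 22.9 24.5] R [-26.8 -25.2 -23.5] mid -1.1
23 8 L [20.9 24.3 27.7] R [-28.9 -26.5 -24. ] mid -1.1
26 8 L [20.6 23.2 25.8] R [-29.4 -26.4 -22.4] mid -1.6
29 8 L [20.2 23.2 25.4] R [-30.  -25.4 -21.2] mid -1.1
32 7 L [18.2 21.2 23.5] R [-26.6 -24.2 -21.7] mid -1.5
35 8 L [16.2 19.2 21.5] R [-28.8 -25.1 -20. ] mid -2.9
38 8 L [ 5.6 13.5 19.5] R [-10.1  -6.6  -3. ] mid 3.4
41 14 L [ 1.9  9.7 17.5] R [-13.9  -8.3  -3.5] mid 0.7
44 14 L [ 1.5  7.7 13.8] R [-16.   -8.1  -0.2] mid -0.2
47 7 L [3.2 4.  4.8] R [-12.7  -6.1  -0.6] mid -1.0
back x range [40.1 41.4 42.2 47.9 48.5 49.3] 45.1

n 144 z 0.12463048029132939 back z 0.1244148047713114 front z 0.12537110805428486
8 2 L [24.6 25.3 26. ] R  mid 
11 3 L [23.7 24.4 25.1] R [-26.3 -26.3 -26.3] mid -1.0
14 6 L [21.4 23.4 25.5] R [-27.4 -26.6 -25.9] mid -1.6
17 6 L [21.8 23.2 24.6] R [-28.4 -27.  -25.6] mid -1.9
20 7 L [20.9 23.  25.1] R [-28.1 -26.7 -25.2] mid -1.8
23 8 L [21.4 23.5 25.6] R [-29.2 -27.  -24.9] mid -1.8
26 8 L [19.5 21.9 24.6] R [-28.8 -27.4 -26. ] mid -2.7
29 8 L [20.9 22.3 23.7] R [-29.9 -26.6 -23.1] mid -2.2
32 10 L [19.  20.8 22.8] R [-29.6 -26.2 -22.7] mid -2.7
35 10 L [16.6 19.2 21.8] R [-29.2 -24.9 -20.9] mid -2.8
38 14 L [11.8 16.5 20.9] R [-26.4 -20.8 -15.2] mid -2.1
41 24 L [ 8.  14.3 19.9] R [-27.5 -16.8  -4. ] mid -1.3
44 19 L [ 7.  11.1 15.2] R [-20.2 -11.9  -3.6] mid -0.4
47 15 L [ 6.   9.4 12.8] R [-21.3 -13.1  -4.7] mid -1.8
50 4 L [5. 5. 5.] R [-15.5 -10.4  -7.2] mid -2.7
back x range [42.1 42.8 44.2 49.1 50.5 51.2] 46.6
```

>>> send_rows:
  series:
    - [0.0023, 0.0003, 0.01, 0, 0, 0, 0.72]
    - [0, 0, 0.01, 0, 0, 0, 0.72]
    - [0, 0, 0.004, 0, 0, 0, 0.72]
    - [0, 0, 0, 0, 0, 0, 0.72]
    - [0, 0, 0, 0, 0, 0, 0.72]

```text
time: 10.03
tool_pos: [0.5276, -0.0802, 0.2048]
tool_rot: [-3.141, 0.001, -0.082]
contact_force: [0.2, -1.1, -2.1]
opening: 0.0319
```

```bash
python3 look.py b2 385,220,465,310 370,240,450,320;  python3 ring.py b2s.npz .5280 -.0803 -.082 .069
```

```text
10.13 [ 0.5279 -0.0803  0.2055] [ 3.1414e+00 -5.0000e-04 -8.2100e-02] 0.03194499763958797 [-0.2  0.  -1.5] [ 0.06  0.01 -0.03]
n 192 z 0.0681749284996524 back z 0.06918736644981827 front z 0.06612619240061962
8 9 L [1.  3.3 6.2] R [-9.2 -5.  -0.6] mid -0.8
11 15 L [ 0.7 16.6 26.3] R [-30.6 -13.9  -1. ] mid 1.4
14 16 L [14.1 20.1 26. ] R [-32.7 -15.5  -1.3] mid 2.3
17 17 L [10.5 17.6 25.8] R [-29.3 -15.   -3.3] mid 1.3
20 15 L [ 8.5 17.  25.5] R [-31.5 -21.9  -7. ] mid -2.5
23 16 L [ 2.9 14.9 25.2] R [-30.2 -20.7  -9. ] mid -2.9
26 13 L [ 0.9 12.1 23.3] R [-30.7 -26.6 -23.5] mid -7.2
29 11 L [ 2.6 12.6 24.9] R [-29.  -20.8  -1.1] mid -4.1
32 11 L [ 0.5 17.7 24.6] R [-31.1 -26.8 -22.3] mid -4.5
35 8 L [17.4 19.8 22.7] R [-29.9 -25.2 -21. ] mid -2.7
38 5 L [15.5 17.8 20.8] R [-26.5 -25.7 -24.8] mid -3.9
41 9 L [ 6.5 13.2 18.8] R [-28.6 -19.   -9.3] mid -2.9
44 15 L [ 1.2  8.2 16.8] R [-13.   -7.4  -2.6] mid 0.4
47 13 L [0.8 5.  9.5] R [-16.8  -9.3  -0.9] mid -2.2
50 6 L [5.8 5.8 5.8] R [-11.7  -6.9  -1.2] mid -0.5
back x range [ 2.2  3.8  4.3 50.4 51.2 51.7] 47.7
```

View pics/b2.png

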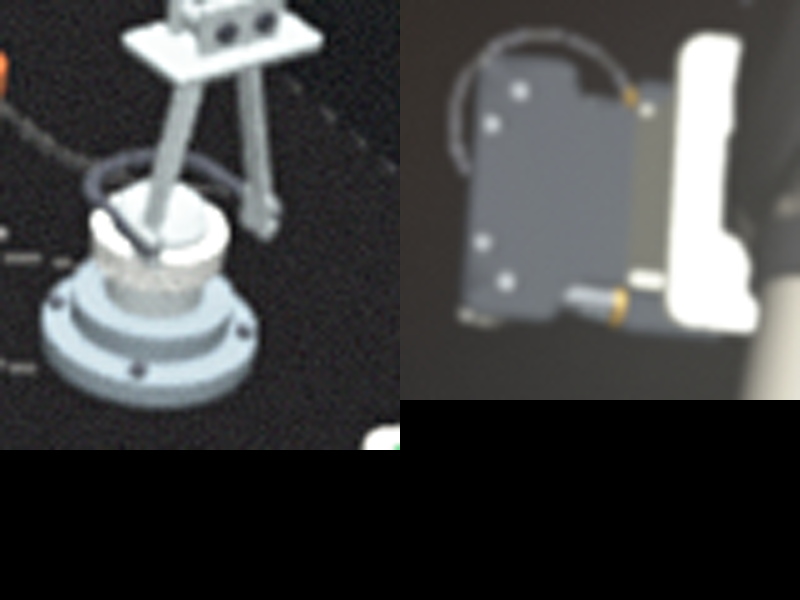

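>>> send_rows:
  series:
    - [0, 0, 0.003, 0, 0, 0, 0.72]
    - [0, 0, 0.003, 0, 0, 0, 0.72]
    - [0, 0, 0, 0, 0, 0, 0.72]

```text
time: 10.38
tool_pos: [0.5274, -0.0803, 0.1986]
tool_rot: [-3.142, 0.001, -0.082]
contact_force: [0.6, 0.6, -2.0]
opening: 0.0318
```

>>> send_rows:
  series:
    - [0, 0, 0.002, 0, 0, 0, 0.72]
    - [0, 0, 0, 0, 0, 0, 0.72]
    - [0, 0, 0, 0, 0, 0, 0.72]

```text
time: 10.63
tool_pos: [0.5277, -0.0803, 0.1971]
tool_rot: [3.142, 0.0, -0.082]
contact_force: [-0.4, -0.5, -1.6]
opening: 0.0318
```

>>> send_rows:
  series:
    - [0, 0, 0.002, 0, 0, 0, 0.72]
    - [0, 0, 0, 0, 0, 0, 0.72]
    - [0, 0, 0, 0, 0, 0, 0.72]

```text
time: 10.88
tool_pos: [0.5277, -0.0803, 0.1951]
tool_rot: [3.142, 0.0, -0.082]
contact_force: [0.8, 0.1, -1.8]
opening: 0.0319
```

```bash
python3 look.py b3 385,220,465,310 370,240,450,320
```

```text
10.98 [ 0.5278 -0.0803  0.1952] [ 3.1415e+00 -1.0000e-04 -8.2200e-02] 0.031727429658543665 [-0.2  0.1 -2. ] [0.06 0.01 0.05]
```

View pics/b3.png

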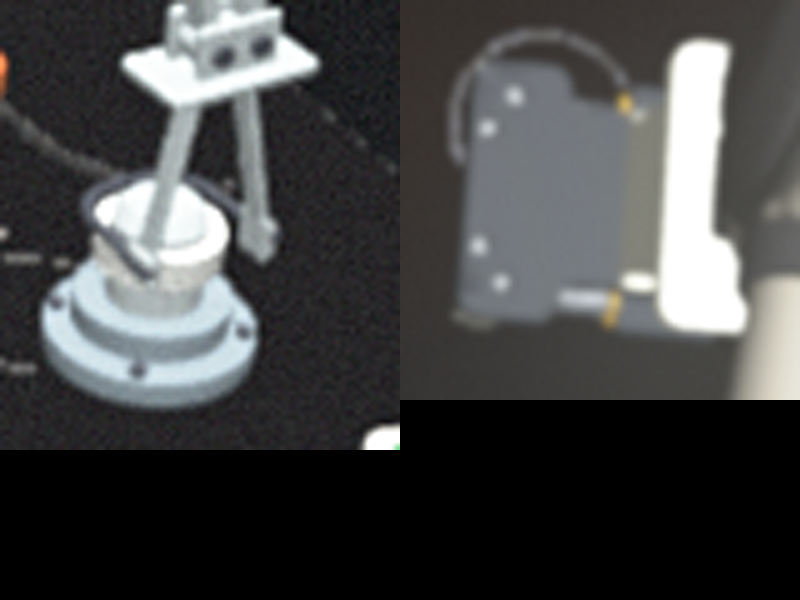

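>>> send_rows:
  series:
    - [0, 0, 0.002, 0, 0, 0, 0.72]
    - [0, 0, 0, 0, 0, 0, 0.72]
    - [0, 0, 0, 0, 0, 0, 0.72]

```text
time: 11.23
tool_pos: [0.5276, -0.0803, 0.1931]
tool_rot: [3.142, 0.0, -0.082]
contact_force: [0.2, -0.1, -1.9]
opening: 0.0318
```

>>> send_rows:
  series:
    - [0, 0, 0.002, 0, 0, 0, 0.72]
    - [0, 0, 0, 0, 0, 0, 0.72]
    - [0, 0, 0, 0, 0, 0, 0.72]

```text
time: 11.48
tool_pos: [0.5277, -0.0804, 0.1912]
tool_rot: [3.141, -0.0, -0.082]
contact_force: [-0.4, 0.8, -1.2]
opening: 0.0318
```

>>> send_rows:
  series:
    - [0, 0, 0.002, 0, 0, 0, 0.72]
    - [0, 0, 0, 0, 0, 0, 0.72]
    - [0, 0, 0, 0, 0, 0, 0.72]

```text
time: 11.73
tool_pos: [0.5277, -0.0803, 0.1891]
tool_rot: [3.141, 0.0, -0.082]
contact_force: [0.1, -0.3, -1.5]
opening: 0.0321
```

>>> send_rows:
  series:
    - [0, 0, 0.0015, 0, 0, 0, 0.72]
    - [0, 0, 0, 0, 0, 0, 0.72]
    - [0, 0, 0, 0, 0, 0, 0.72]

```text
time: 11.98
tool_pos: [0.5277, -0.0804, 0.1877]
tool_rot: [3.141, 0.0, -0.082]
contact_force: [-0.5, 0.2, -1.1]
opening: 0.0321
```

>>> send_rows:
  series:
    - [0, 0, 0.0015, 0, 0, 0, 0.72]
    - [0, 0, 0, 0, 0, 0, 0.72]
    - [0, 0, 0, 0, 0, 0, 0.72]

```text
time: 12.23
tool_pos: [0.5277, -0.0803, 0.1861]
tool_rot: [3.142, 0.0, -0.082]
contact_force: [0.8, 0.4, -0.5]
opening: 0.032
```

```bash
python3 look.py b4 385,220,465,310 370,240,450,320
```

```text
12.33 [ 0.5278 -0.0803  0.1862] [ 3.1415e+00 -1.0000e-04 -8.2300e-02] 0.031907730321309974 [-0.1  0.9 -0.2] [ 0.07  0.06 -0.01]
```

View pics/b4.png

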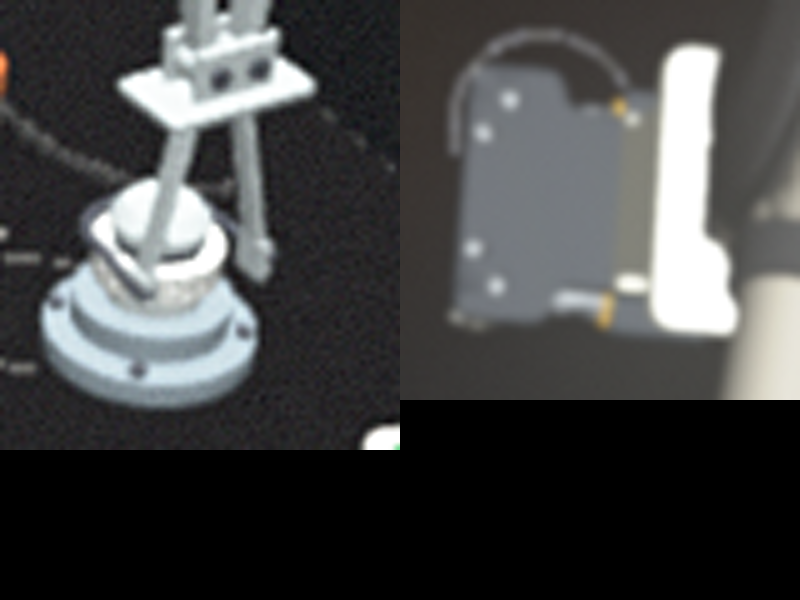

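>>> send_rows:
  series:
    - [0, 0, 0.0015, 0, 0, 0, 0.72]
    - [0, 0, 0, 0, 0, 0, 0.72]
    - [0, 0, 0, 0, 0, 0, 0.72]

```text
time: 12.58
tool_pos: [0.5277, -0.0803, 0.1846]
tool_rot: [3.142, 0.0, -0.082]
contact_force: [0.9, -0.1, -0.4]
opening: 0.0322
```

>>> send_rows:
  series:
    - [0, 0, 0.001, 0, 0, 0, 0.72]
    - [0, 0, 0, 0, 0, 0, 0.72]
    - [0, 0, 0, 0, 0, 0, 0.72]

```text
time: 12.83
tool_pos: [0.5278, -0.0804, 0.1837]
tool_rot: [3.141, -0.0, -0.082]
contact_force: [-0.1, -1.1, 0.7]
opening: 0.0318
```

>>> send_rows:
  series:
    - [0, 0, 0.001, 0, 0, 0, 0.72]
    - [0, 0, 0, 0, 0, 0, 0.72]
    - [0, 0, 0, 0, 0, 0, 0.72]

```text
time: 13.08
tool_pos: [0.5277, -0.0803, 0.1827]
tool_rot: [3.142, -0.0, -0.082]
contact_force: [-0.6, -0.8, 0.6]
opening: 0.032
```

>>> send_rows:
  series:
    - [0, 0, 0.0006, 0, 0, 0, 0.72]
    - [0, 0, 0, 0, 0, 0, 0.72]
    - [0, 0, 0, 0, 0, 0, 0.72]

```text
time: 13.33
tool_pos: [0.5277, -0.0803, 0.1821]
tool_rot: [3.142, -0.0, -0.082]
contact_force: [-0.6, -0.8, 0.9]
opening: 0.032
```

>>> send_rows:
  series:
    - [0, 0, 0, 0, 0, 0, 0.72]

```text
time: 13.42
tool_pos: [0.5278, -0.0803, 0.1822]
tool_rot: [3.141, -0.0, -0.082]
contact_force: [0.6, -0.2, -0.2]
opening: 0.0322
```

```bash
python3 look.py b5 385,220,465,310 370,240,450,320
```

```text
13.52 [ 0.5278 -0.0803  0.1821] [ 3.1415e+00 -1.0000e-04 -8.2200e-02] 0.03187926620828322 [-0.5 -0.2  1.7] [ 0.    0.11 -0.  ]
```

View pics/b5.png

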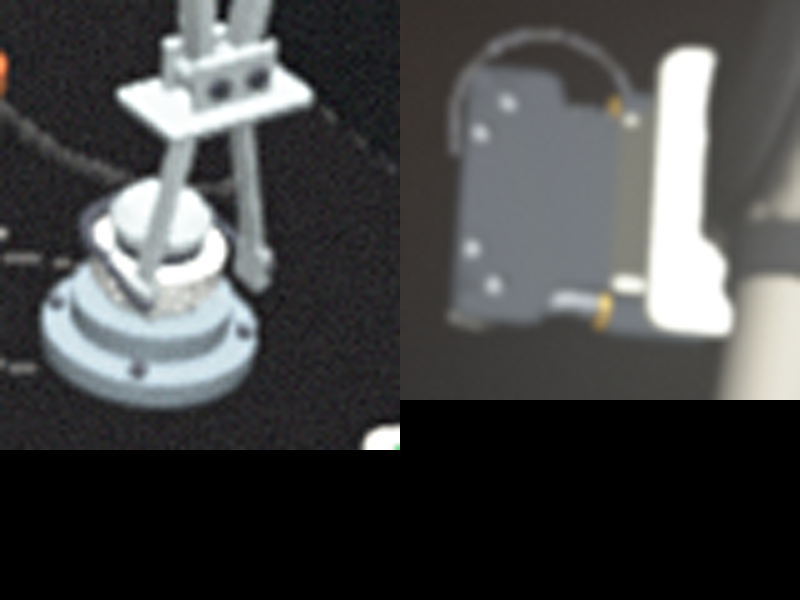

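>>> send_rows:
  series:
    - [0, 0, 0.0007, 0, 0, 0, 0.72]
    - [0, 0, 0, 0, 0, 0, 0.72]
    - [0, 0, 0, 0, 0, 0, 0.72]

```text
time: 13.77
tool_pos: [0.5277, -0.0803, 0.1814]
tool_rot: [3.142, 0.0, -0.082]
contact_force: [0.9, 0.5, 0.3]
opening: 0.0319
```

>>> send_rows:
  series:
    - [0, 0, 0, 0, 0, 0, 0.72]

```text
time: 13.85
tool_pos: [0.5277, -0.0803, 0.1814]
tool_rot: [-3.142, 0.0, -0.082]
contact_force: [-0.2, 0.3, 0.8]
opening: 0.0322
```

>>> send_rows:
  series:
    - [0, 0, 0, 0, 0, 0, 0.72]

```text
time: 13.93
tool_pos: [0.5277, -0.0803, 0.1814]
tool_rot: [3.142, 0.0, -0.082]
contact_force: [-0.7, 0.1, 2.2]
opening: 0.0323
```

```bash
cat > capz.py <<'E'
import sys
from h import *
for f in sys.argv[1:]:
    d=dict(np.load(f));W=world(d);r=np.hypot(W[...,0]-.551,W[...,1]+.0837);m=np.zeros(r.shape,bool);m[240:310,390:450]=1
    g=d['color'].min(2)
    a=m&(r<.026)&(r>.0200)&(g>215)&(W[...,2]>.035)
    # near-side (towards camera) white rim pixels
    print(f,a.sum(),np.round(np.percentile(W[a][:,2],[10,25,50,75,90]),4))
    col=d['color'][:,414].min(1); print(col[255:300].tolist())
    # ring dark-gray points
    x=(W[...,0]-.5278);b=m&(r>.0195)&(r<.035)&(g<150)&(W[...,2]>.035)&(W[...,2]<.08)
    for lo in np.arange(.005,.05,.01):
        k=b&(x>=lo)&(x<lo+.01)
        for nm,sd in(('L',W[...,1]>-.083),('R',W[...,1]<=-.083)):
            q=k&sd
            if q.sum()>2: print('  ',round(lo,3),nm,q.sum(),np.round(np.median(W[q],0),4))
E
python3 look.py b6 385,220,465,310 370,240,450,320; python3 capz.py scene0.npz b3s.npz b4s.npz b5s.npz b6s.npz
```

```text
14.03 [ 0.5277 -0.0803  0.1814] [ 3.1415 -0.     -0.0822] 0.031591069395136145 [ 0.3 -0.2  0.7] [0.09 0.11 0.03]
scene0.npz 85 [0.0533 0.0537 0.0545 0.0552 0.0558]
[102, 206, 247, 245, 243, 242, 245, 243, 239, 235, 231, 235, 226, 183, 214, 255, 255, 238, 190, 182, 187, 186, 185, 171, 159, 156, 156, 161, 166, 189, 190, 189, 154, 126, 121, 124, 124, 136, 146, 149, 178, 175, 140, 115, 122]
   0.025 L 4 [ 0.5585 -0.0621  0.0452]
b3s.npz 58 [0.0526 0.0535 0.0547 0.0556 0.0565]
[127, 216, 255, 252, 249, 238, 223, 206, 179, 173, 167, 162, 164, 156, 175, 210, 237, 213, 159, 110, 99, 151, 170, 167, 172, 171, 173, 173, 184, 202, 212, 210, 170, 138, 128, 133, 137, 148, 159, 164, 191, 193, 157, 127, 127]
   0.005 L 9 [ 0.5394 -0.0563  0.0591]
   0.005 R 8 [ 0.5376 -0.1075  0.0602]
   0.015 L 11 [ 0.5466 -0.0578  0.0591]
   0.015 R 13 [ 0.5473 -0.108   0.0599]
   0.025 L 11 [ 0.5578 -0.0597  0.0592]
   0.025 R 11 [ 0.5579 -0.1085  0.0598]
   0.035 L 21 [ 0.5703 -0.0678  0.0594]
   0.035 R 10 [ 0.5684 -0.1016  0.0602]
   0.045 L 8 [ 0.5739 -0.0784  0.0595]
   0.045 R 12 [ 0.5758 -0.0896  0.0594]
b
[... 950 characters left out ...]
 R 6 [ 0.5462 -0.1094  0.0494]
   0.025 L 13 [ 0.5568 -0.0591  0.049 ]
   0.035 L 13 [ 0.5698 -0.0659  0.0519]
   0.045 L 13 [ 0.5742 -0.0752  0.0524]
b6s.npz 67 [0.0432 0.0457 0.0467 0.0474 0.0486]
[110, 221, 255, 254, 251, 251, 249, 250, 245, 233, 208, 195, 174, 167, 167, 167, 165, 159, 159, 159, 161, 177, 212, 235, 205, 148, 107, 95, 141, 171, 205, 206, 168, 139, 133, 131, 138, 150, 157, 163, 189, 195, 152, 127, 127]
   0.005 L 10 [ 0.5363 -0.055   0.0467]
   0.005 R 9 [ 0.5394 -0.1081  0.0493]
   0.015 L 8 [ 0.5476 -0.0572  0.0477]
   0.015 R 4 [ 0.5452 -0.1089  0.0501]
   0.025 L 14 [ 0.5595 -0.0599  0.0478]
   0.035 L 15 [ 0.5674 -0.0661  0.0517]
   0.045 L 12 [ 0.5752 -0.0753  0.0527]
```

>>> send_rows:
  series:
    - [0, 0, -0.001, 0, 0, 0, 0.72]
    - [0, 0, -0.001, 0, 0, 0, 0.72]
    - [0, 0, 0, 0, 0, 0, 0.72]

```text
time: 14.28
tool_pos: [0.5278, -0.0803, 0.1835]
tool_rot: [3.142, -0.0, -0.082]
contact_force: [-0.9, 0.1, -0.3]
opening: 0.032
```

```bash
python3 look.py b7 385,220,465,310 370,240,450,320; python3 capz.py b7s.npz
```

```text
14.38 [ 0.5277 -0.0803  0.1834] [ 3.1415  0.     -0.0822] 0.03161390339511883 [-0.9 -0.1 -0.9] [0.06 0.1  0.04]
b7s.npz 71 [0.0459 0.0469 0.048  0.0491 0.0528]
[103, 222, 255, 253, 250, 249, 250, 248, 235, 217, 199, 186, 176, 162, 163, 162, 155, 160, 157, 166, 179, 217, 236, 205, 154, 106, 92, 137, 171, 200, 212, 202, 168, 141, 130, 134, 136, 149, 159, 163, 188, 194, 155, 131, 127]
   0.005 L 13 [ 0.5377 -0.0558  0.0489]
   0.005 R 10 [ 0.5386 -0.1084  0.0495]
   0.015 L 5 [ 0.5457 -0.0568  0.0503]
   0.015 R 7 [ 0.5458 -0.1088  0.0514]
   0.025 L 15 [ 0.5576 -0.0596  0.0488]
   0.025 R 3 [ 0.5544 -0.1105  0.0535]
   0.035 L 18 [ 0.5686 -0.0648  0.0535]
   0.045 L 12 [ 0.5758 -0.0757  0.0534]
   0.045 R 5 [ 0.5769 -0.0867  0.0553]
```

View pics/b7.png

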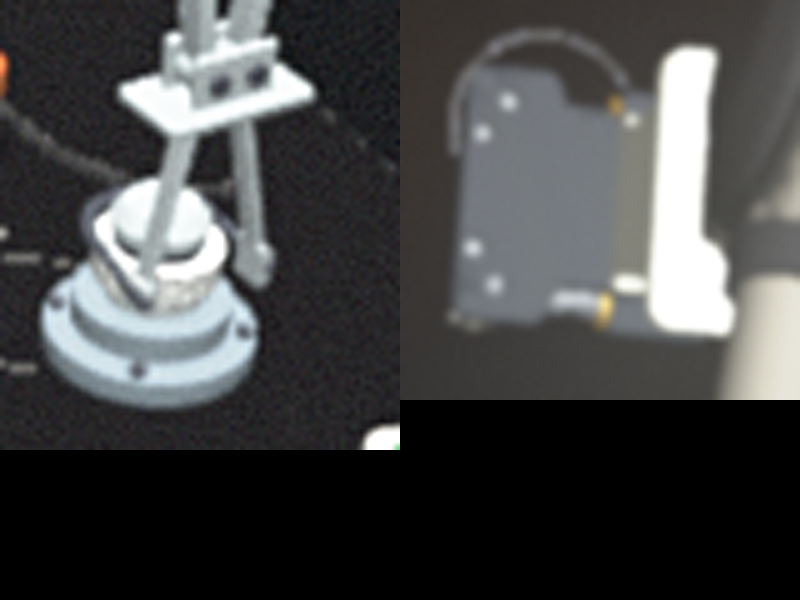

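>>> send_rows:
  series:
    - [0.0068, 0, 0.0006, 0, -0.05, 0, 0.72]
    - [0, 0, 0, 0, 0, 0, 0.72]
    - [0, 0, 0, 0, 0, 0, 0.72]

```text
time: 14.63
tool_pos: [0.5348, -0.0808, 0.1824]
tool_rot: [-3.141, 0.05, -0.082]
contact_force: [-0.1, 0.6, 0.1]
opening: 0.0317
```

>>> send_rows:
  series:
    - [0.0068, 0, 0.0006, 0, -0.05, 0, 0.72]
    - [0, 0, 0, 0, 0, 0, 0.72]
    - [0, 0, 0, 0, 0, 0, 0.72]

```text
time: 14.88
tool_pos: [0.5414, -0.0814, 0.1818]
tool_rot: [-3.142, 0.099, -0.082]
contact_force: [-0.6, 0.3, 2.6]
opening: 0.0317
```

```bash
python3 look.py b8 385,220,465,310 370,240,450,320; python3 capz.py b8s.npz
```

```text
14.98 [ 0.5409 -0.0813  0.182 ] [ 3.1416  0.0989 -0.0821] 0.03175622122793795 [0.3 0.3 1.5] [0.16 0.09 0.04]
b8s.npz 73 [0.0442 0.0453 0.0463 0.0473 0.0488]
[101, 202, 246, 238, 232, 219, 207, 203, 179, 174, 164, 165, 167, 162, 160, 164, 165, 158, 165, 164, 175, 200, 220, 194, 165, 126, 95, 117, 161, 192, 207, 208, 170, 140, 131, 132, 136, 147, 159, 162, 188, 195, 157, 127, 127]
   0.005 L 7 [ 0.54   -0.0553  0.0472]
   0.005 R 9 [ 0.5382 -0.108   0.0485]
   0.015 L 9 [ 0.5459 -0.0584  0.047 ]
   0.015 R 4 [ 0.5467 -0.1103  0.05  ]
   0.025 L 12 [ 0.5587 -0.0598  0.0474]
   0.035 L 15 [ 0.5694 -0.0649  0.0506]
   0.045 L 10 [ 0.5751 -0.0774  0.0511]
```

View pics/b8.png

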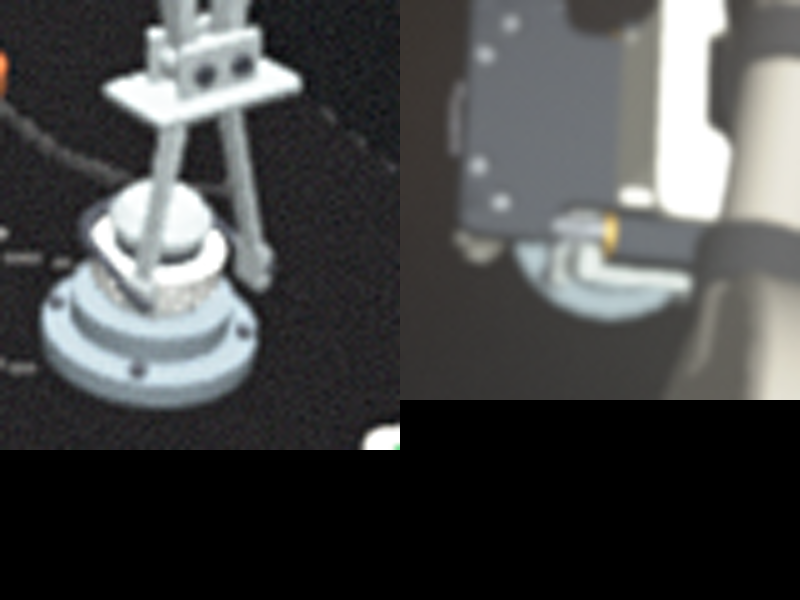

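>>> send_rows:
  series:
    - [0.0068, 0, -0.0002, 0, -0.05, 0, 0.72]
    - [0, 0, 0, 0, 0, 0, 0.72]
    - [0, 0, 0, 0, 0, 0, 0.72]

```text
time: 15.23
tool_pos: [0.5481, -0.082, 0.1815]
tool_rot: [3.142, 0.148, -0.082]
contact_force: [-0.5, 0.1, 4.1]
opening: 0.0321
```

>>> send_rows:
  series:
    - [0.0068, 0, -0.0002, 0, -0.05, 0, 0.72]
    - [0, 0, 0, 0, 0, 0, 0.72]
    - [0, 0, 0, 0, 0, 0, 0.72]

```text
time: 15.48
tool_pos: [0.5549, -0.0826, 0.1807]
tool_rot: [3.141, 0.198, -0.082]
contact_force: [-0.4, 1.0, 5.8]
opening: 0.032
```

```bash
python3 look.py b9 385,220,465,310 370,240,450,320; python3 capz.py b9s.npz
```

```text
15.58 [ 0.5545 -0.0825  0.1809] [ 3.1415  0.198  -0.0821] 0.032251249831025466 [0.9 0.3 3.7] [0.19 0.04 0.03]
b9s.npz 64 [0.0443 0.0454 0.0464 0.0473 0.0483]
[160, 156, 169, 171, 163, 160, 157, 152, 153, 152, 162, 162, 168, 172, 169, 170, 164, 166, 174, 182, 184, 214, 201, 166, 134, 86, 99, 153, 181, 200, 209, 207, 169, 139, 133, 132, 140, 151, 150, 159, 188, 193, 152, 127, 128]
   0.005 L 9 [ 0.5364 -0.0549  0.0475]
   0.005 R 11 [ 0.5363 -0.1068  0.0504]
   0.015 L 11 [ 0.5486 -0.0585  0.0473]
   0.015 R 5 [ 0.5449 -0.1099  0.0493]
   0.025 L 16 [ 0.5581 -0.0596  0.0475]
   0.035 L 10 [ 0.57   -0.0652  0.0497]
   0.045 L 9 [ 0.5736 -0.075   0.05  ]
```

View pics/b9.png

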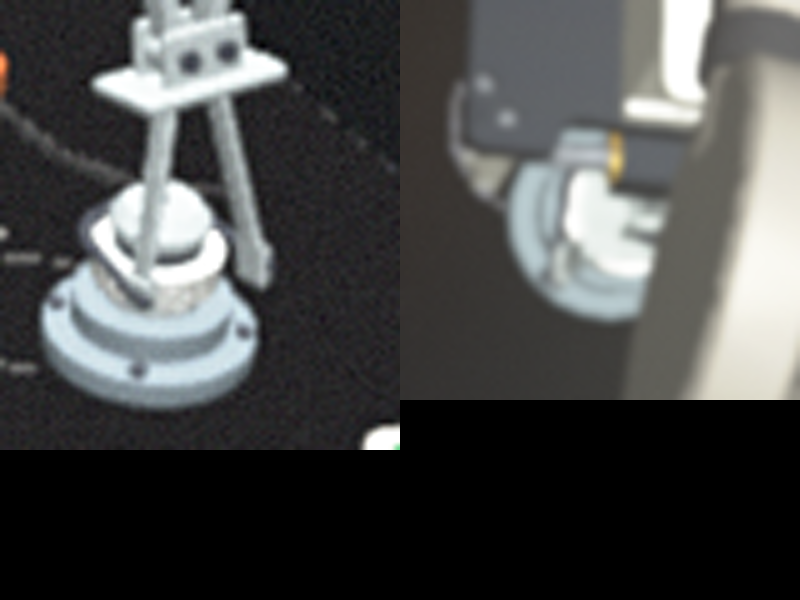

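>>> send_rows:
  series:
    - [0, 0, -0.0012, 0, 0, 0, 0.72]
    - [0, 0, 0, 0, 0, 0, 0.72]
    - [0, 0, 0, 0, 0, 0, 0.72]

```text
time: 15.83
tool_pos: [0.5546, -0.0825, 0.1817]
tool_rot: [-3.142, 0.2, -0.082]
contact_force: [-0.9, 0.4, 2.0]
opening: 0.032
```

>>> send_rows:
  series:
    - [0, 0, 0, 0, 0, 0, 0.72]

```text
time: 15.92
tool_pos: [0.5548, -0.0825, 0.1817]
tool_rot: [-3.142, 0.2, -0.082]
contact_force: [-0.1, -0.3, 0.7]
opening: 0.0318
```

```bash
python3 look.py b10 385,220,465,310 370,240,450,320; python3 capz.py b10s.npz
```

```text
16.02 [ 0.5549 -0.0826  0.1816] [ 3.1416  0.2001 -0.0822] 0.03203223790302707 [-0.1 -0.1  0.3] [ 0.26 -0.01 -0.  ]
b10s.npz 65 [0.0438 0.045  0.0466 0.0474 0.0491]
[157, 159, 173, 170, 164, 162, 159, 155, 154, 152, 158, 155, 164, 167, 172, 168, 163, 164, 176, 191, 196, 224, 198, 155, 115, 92, 124, 158, 183, 199, 208, 206, 167, 142, 129, 131, 134, 150, 155, 162, 191, 192, 155, 132, 127]
   0.005 L 8 [ 0.5381 -0.055   0.0489]
   0.005 R 10 [ 0.5397 -0.1081  0.0494]
   0.015 L 7 [ 0.5498 -0.0575  0.0479]
   0.015 R 5 [ 0.5467 -0.1094  0.0499]
   0.025 L 12 [ 0.5586 -0.0599  0.0486]
   0.035 L 13 [ 0.5691 -0.0646  0.0499]
   0.045 L 8 [ 0.5742 -0.0761  0.0497]
```

>>> send_rows:
  series:
    - [-0.00147, 0, 0.0003, 0, 0, 0, 0.72]
    - [0, 0, 0, 0, 0, 0, 0.72]
    - [0, 0, 0, 0, 0, 0, 0.72]

```text
time: 16.27
tool_pos: [0.5535, -0.0825, 0.1818]
tool_rot: [3.142, 0.2, -0.082]
contact_force: [0.1, 0.1, 0.8]
opening: 0.0319
```

>>> send_rows:
  series:
    - [-0.00098, 0, 0.0002, 0, 0, 0, 0.72]
    - [0, 0, 0, 0, 0, 0, 0.72]
    - [0, 0, 0, 0, 0, 0, 0.72]

```text
time: 16.52
tool_pos: [0.5526, -0.0824, 0.1818]
tool_rot: [3.142, 0.2, -0.082]
contact_force: [0.8, 0.5, 0.9]
opening: 0.0319
```

>>> send_rows:
  series:
    - [-0.00049, 0, 0.0001, 0, 0, 0, 0.72]
    - [0, 0, 0, 0, 0, 0, 0.72]
    - [0, 0, 0, 0, 0, 0, 0.72]

```text
time: 16.77
tool_pos: [0.552, -0.0823, 0.1817]
tool_rot: [3.142, 0.2, -0.082]
contact_force: [0.3, 0.6, 0.8]
opening: 0.032
```

```bash
python3 look.py b11 385,220,465,310 370,240,450,320; python3 capz.py b11s.npz
```

```text
16.87 [ 0.552  -0.0823  0.1818] [ 3.1415  0.1999 -0.0822] 0.032284676500198325 [-0.   0.1  0.9] [ 0.22 -0.3  -0.03]
b11s.npz 65 [0.0446 0.0456 0.0466 0.0474 0.0486]
[141, 178, 191, 188, 178, 169, 168, 160, 160, 156, 156, 159, 158, 164, 168, 166, 165, 163, 172, 184, 204, 222, 203, 163, 127, 91, 114, 153, 179, 200, 208, 205, 169, 137, 131, 128, 139, 150, 157, 164, 189, 191, 152, 128, 131]
   0.005 L 11 [ 0.5372 -0.056   0.0476]
   0.005 R 10 [ 0.5378 -0.1066  0.0498]
   0.015 L 9 [ 0.5486 -0.0568  0.0481]
   0.015 R 6 [ 0.5465 -0.1095  0.0498]
   0.025 L 9 [ 0.5587 -0.0586  0.0486]
   0.035 L 12 [ 0.5668 -0.0634  0.0503]
   0.045 L 10 [ 0.5742 -0.0766  0.0499]
```

View pics/b11.png

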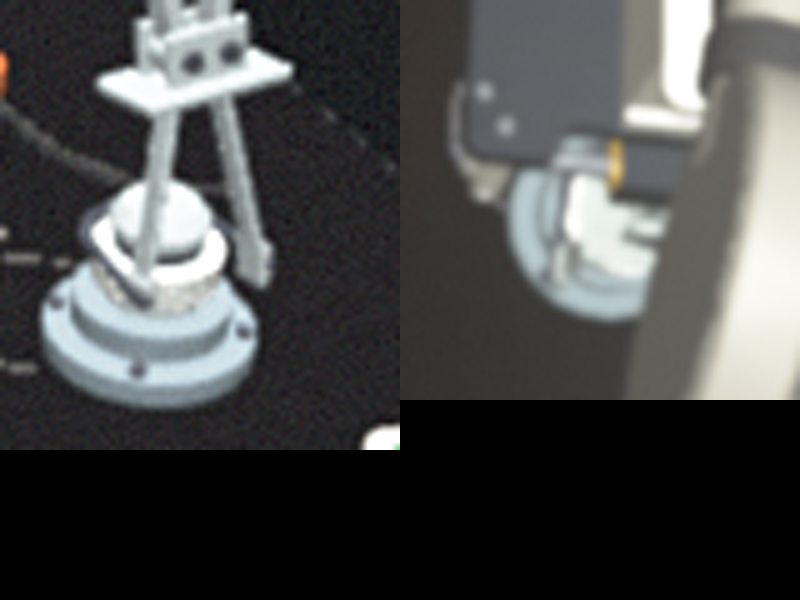

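```bash
cat > rd.py <<'E'
from h import *
A=[]
for i in range(4):
    imaging.read_camera('top'); s=observe(); A.append(np.r_[s['tool_pos'],s['contact_force'],s['torque']])
print(round(s['time'],2),np.round(np.mean(A,0),3).tolist(), 'sd',np.round(np.std(A,0)[3:],2).tolist())
E
python3 rd.py; python3 - <<'E'
from h import *
# jaw/flange pixel shift between b10 and b11
a=dict(np.load('b10s.npz'))['color'];b=dict(np.load('b11s.npz'))['color']
for nm,(u0,v0,u1,v1) in dict(flange=(403,232,445,246),rjaw=(432,266,442,280),ringback=(400,260,410,272)).items():
    f=lambda i:cv2.resize(cv2.cvtColor(i[v0:v1,u0:u1],cv2.COLOR_RGB2GRAY).astype(np.float32),None,fx=4,fy=4,interpolation=cv2.INTER_CUBIC)
    A,B=f(a),f(b);print(nm,np.array(cv2.phaseCorrelate(A-A.mean(),B-B.mean())[0])/4)
E
```

```text
17.07 [0.552, -0.082, 0.182, 0.588, 0.628, 0.917, 0.24, -0.243, -0.059] sd [0.69, 0.37, 0.54, 0.01, 0.03, 0.01]
flange [ 0.02924217 -0.00211143]
rjaw [-0.00199627 -0.00916523]
ringback [-0.01072715 -0.02697747]
```

>>> send_rows:
  series:
    - [-0.00098, 0, 0.0002, 0, 0, 0, 0.72]
    - [0, 0, 0, 0, 0, 0, 0.72]

```text
time: 17.23
tool_pos: [0.551, -0.0823, 0.1818]
tool_rot: [3.141, 0.2, -0.082]
contact_force: [0.7, 0.8, 0.5]
opening: 0.0318
```

```bash
python3 rd.py
```

```text
17.43 [0.551, -0.082, 0.182, 0.794, 0.541, 1.484, 0.212, -0.316, -0.029] sd [0.53, 0.53, 0.31, 0.02, 0.02, 0.03]
```

>>> send_rows:
  series:
    - [-0.00098, 0, 0.0002, 0, 0, 0, 0.72]
    - [0, 0, 0, 0, 0, 0, 0.72]

```text
time: 17.6
tool_pos: [0.55, -0.0822, 0.1818]
tool_rot: [3.141, 0.2, -0.082]
contact_force: [0.8, -0.2, 1.3]
opening: 0.0319
```

```bash
python3 rd.py;python3 look.py b12 385,220,465,310 370,240,450,320; python3 capz.py b12s.npz
```

```text
17.8 [0.55, -0.082, 0.182, 1.419, 0.577, 0.738, 0.226, -0.435, -0.038] sd [0.68, 0.37, 0.54, 0.03, 0.01, 0.02]
17.9 [ 0.55   -0.0822  0.1818] [ 3.1415  0.1998 -0.0823] 0.03187216560475597 [2.2 1.1 0.4] [ 0.24 -0.39 -0.06]
b12s.npz 72 [0.0437 0.0451 0.0463 0.0472 0.049 ]
[118, 168, 201, 194, 179, 172, 167, 164, 164, 165, 157, 152, 157, 163, 163, 175, 169, 162, 166, 166, 182, 200, 189, 164, 137, 99, 110, 150, 181, 203, 212, 204, 169, 137, 129, 133, 134, 151, 159, 164, 188, 194, 152, 130, 129]
   0.005 L 13 [ 0.5368 -0.0557  0.0482]
   0.005 R 10 [ 0.5391 -0.1073  0.0497]
   0.015 L 8 [ 0.5482 -0.057   0.0474]
   0.015 R 4 [ 0.5475 -0.1091  0.0502]
   0.025 L 12 [ 0.5587 -0.0594  0.0485]
   0.035 L 12 [ 0.5701 -0.0653  0.0497]
   0.045 L 7 [ 0.5735 -0.0764  0.0503]
```

View pics/b12.png

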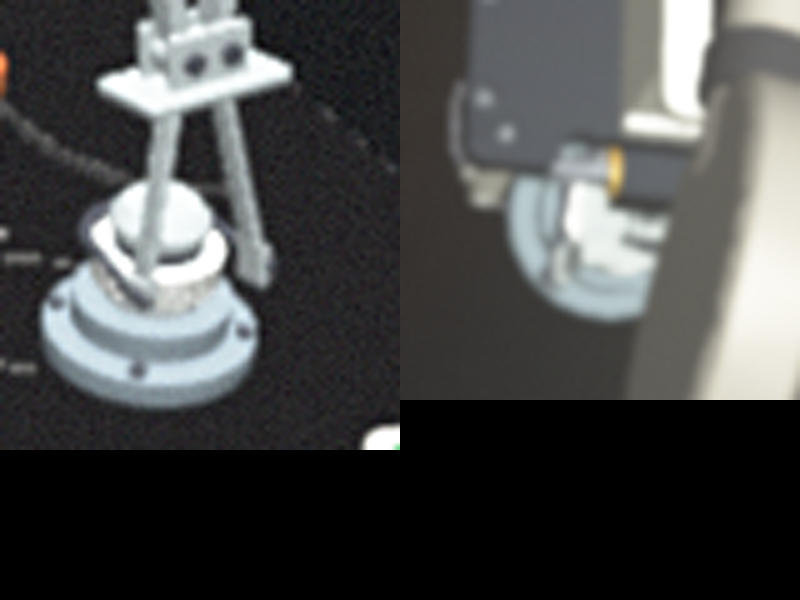

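>>> send_rows:
  series:
    - [-0.00147, 0, 0.0003, 0, 0, 0, 0.72]
    - [0, 0, 0, 0, 0, 0, 0.72]

```text
time: 18.07
tool_pos: [0.5484, -0.082, 0.1818]
tool_rot: [3.142, 0.2, -0.082]
contact_force: [1.5, 0.8, 1.0]
opening: 0.0316
```

```bash
python3 rd.py
```

```text
18.27 [0.549, -0.082, 0.182, 1.854, 0.254, 0.623, 0.234, -0.539, -0.032] sd [0.43, 0.26, 0.35, 0.01, 0.02, 0.01]
```

>>> send_rows:
  series:
    - [-0.00147, 0, 0.0003, 0, 0, 0, 0.72]
    - [0, 0, 0, 0, 0, 0, 0.72]

```text
time: 18.43
tool_pos: [0.5468, -0.0819, 0.1817]
tool_rot: [3.141, 0.2, -0.082]
contact_force: [1.5, 1.2, 1.3]
opening: 0.032
```

```bash
python3 rd.py;python3 look.py b13 385,220,465,310 370,240,450,320; python3 capz.py b13s.npz
```

```text
18.63 [0.547, -0.082, 0.182, 1.377, 0.367, 0.772, 0.163, -0.46, -0.02] sd [0.11, 0.3, 0.16, 0.02, 0.01, 0.02]
18.73 [ 0.547  -0.0819  0.1817] [ 3.1415  0.2001 -0.0822] 0.0317879023261742 [1.  0.7 1. ] [ 0.17 -0.41 -0.08]
b13s.npz 64 [0.0433 0.0448 0.046  0.0472 0.0486]
[95, 202, 252, 250, 235, 229, 226, 210, 205, 199, 183, 178, 167, 161, 157, 158, 155, 156, 156, 160, 171, 193, 217, 185, 143, 106, 78, 97, 153, 197, 213, 203, 169, 136, 128, 135, 132, 150, 156, 162, 193, 194, 153, 127, 128]
   0.005 L 6 [ 0.5407 -0.0595  0.0471]
   0.005 R 10 [ 0.538  -0.1076  0.0498]
   0.015 L 11 [ 0.5461 -0.0574  0.0483]
   0.015 R 6 [ 0.5466 -0.1091  0.0497]
   0.025 L 14 [ 0.5589 -0.06    0.048 ]
   0.035 L 12 [ 0.5703 -0.0691  0.0498]
   0.045 L 3 [ 0.574  -0.079   0.0487]
```

View pics/b13.png

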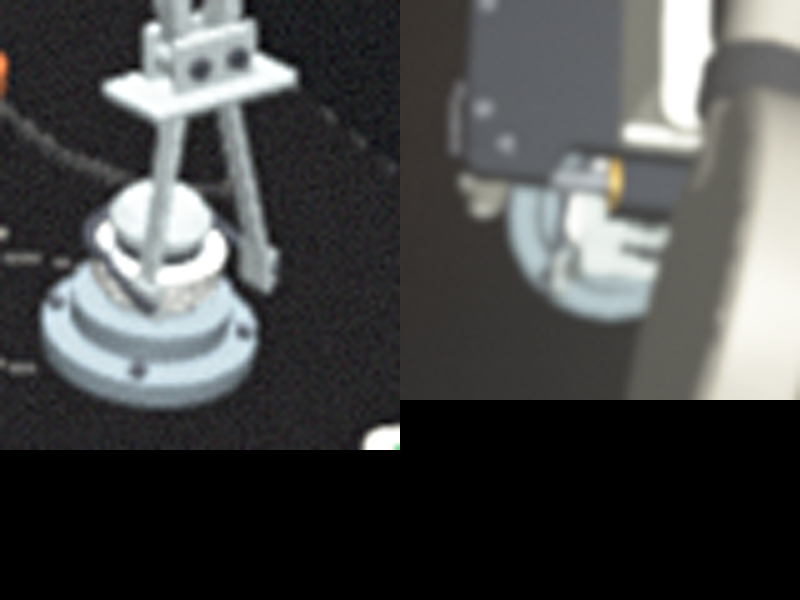

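>>> send_rows:
  series:
    - [-0.00098, 0, 0.0002, 0, 0, 0, 0.72]
    - [0, 0, 0, 0, 0, 0, 0.72]

```text
time: 18.9
tool_pos: [0.5459, -0.0818, 0.1818]
tool_rot: [3.141, 0.2, -0.082]
contact_force: [1.7, -0.5, 0.4]
opening: 0.032
```

```bash
python3 rd.py
```

```text
19.1 [0.546, -0.082, 0.182, 1.289, 0.03, 0.684, 0.185, -0.542, -0.038] sd [0.37, 0.64, 0.48, 0.01, 0.02, 0.01]
```

>>> send_rows:
  series:
    - [-0.00098, 0, 0.0002, 0, 0, 0, 0.72]
    - [0, 0, 0, 0, 0, 0, 0.72]

```text
time: 19.27
tool_pos: [0.5449, -0.0817, 0.1817]
tool_rot: [3.141, 0.2, -0.082]
contact_force: [1.1, -0.2, 0.0]
opening: 0.0319
```

```bash
python3 rd.py;python3 look.py b14 385,220,465,310 370,240,450,320; python3 capz.py b14s.npz
```

```text
19.47 [0.545, -0.082, 0.182, 1.5, -0.061, 0.098, 0.125, -0.464, -0.033] sd [0.19, 0.54, 0.47, 0.04, 0.03, 0.02]
19.57 [ 0.545  -0.0818  0.1817] [ 3.1415  0.2    -0.0822] 0.032219360458529 [ 0.7 -0.1  1.1] [ 0.1  -0.48 -0.01]
b14s.npz 59 [0.0443 0.0455 0.0462 0.0472 0.0498]
[101, 219, 251, 253, 251, 249, 249, 250, 246, 227, 218, 211, 192, 170, 159, 151, 152, 153, 158, 160, 155, 189, 214, 187, 141, 111, 90, 86, 137, 190, 206, 205, 173, 137, 133, 132, 137, 148, 157, 160, 185, 193, 151, 123, 126]
   0.005 L 8 [ 0.5378 -0.0556  0.0483]
   0.005 R 10 [ 0.5376 -0.1087  0.048 ]
   0.015 L 10 [ 0.547  -0.058   0.0483]
   0.015 R 7 [ 0.5454 -0.1096  0.0503]
   0.025 L 13 [ 0.5576 -0.0617  0.0488]
   0.035 L 12 [ 0.5654 -0.0674  0.0503]
```

View pics/b14.png

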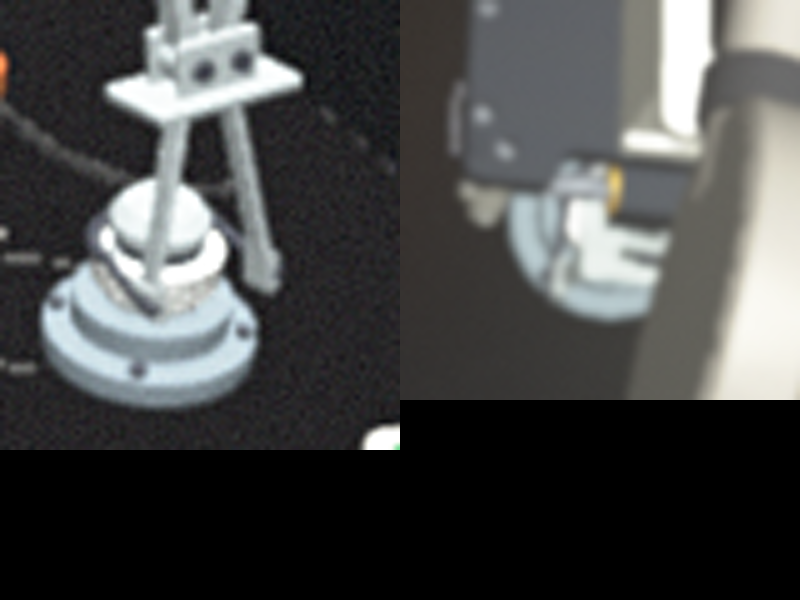

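Sliding at about 1.4 N of friction; keep drawing until the force climbs.

>>> send_rows:
  series:
    - [-0.00098, 0, 0.0002, 0, 0, 0, 0.72]
    - [0, 0, 0, 0, 0, 0, 0.72]

```text
time: 19.73
tool_pos: [0.5439, -0.0817, 0.1817]
tool_rot: [3.141, 0.2, -0.082]
contact_force: [2.2, 0.1, 1.2]
opening: 0.0321
```

```bash
python3 rd.py
```

```text
19.93 [0.544, -0.082, 0.182, 1.245, 0.304, 0.889, 0.102, -0.504, -0.017] sd [0.3, 0.3, 0.44, 0.02, 0.02, 0.05]
```

>>> send_rows:
  series:
    - [-0.00098, 0, 0.0002, 0, 0, 0, 0.72]
    - [0, 0, 0, 0, 0, 0, 0.72]

```text
time: 20.1
tool_pos: [0.543, -0.0816, 0.1818]
tool_rot: [3.142, 0.2, -0.082]
contact_force: [1.9, -0.2, 0.7]
opening: 0.0317
```

```bash
python3 rd.py;python3 look.py b15 385,220,465,310 370,240,450,320; python3 capz.py b15s.npz
```

```text
20.3 [0.543, -0.082, 0.182, 1.536, 0.049, 0.132, 0.113, -0.624, -0.031] sd [0.43, 0.36, 0.45, 0.01, 0.03, 0.04]
20.4 [ 0.5431 -0.0816  0.1817] [ 3.1415  0.1999 -0.0822] 0.03179371992221742 [ 1.4 -0.  -0.4] [ 0.07 -0.58 -0.01]
b15s.npz 58 [0.0443 0.0451 0.0461 0.0472 0.048 ]
[106, 222, 255, 253, 251, 248, 249, 247, 246, 243, 236, 232, 219, 186, 165, 163, 158, 153, 168, 179, 170, 185, 233, 216, 161, 110, 84, 83, 133, 188, 206, 205, 170, 137, 134, 130, 139, 147, 160, 160, 188, 190, 154, 129, 130]
   0.005 L 8 [ 0.5387 -0.0559  0.0473]
   0.005 R 11 [ 0.5367 -0.108   0.0491]
   0.015 L 10 [ 0.547  -0.0576  0.0485]
   0.015 R 4 [ 0.5449 -0.1079  0.0503]
   0.025 L 13 [ 0.5582 -0.0606  0.0501]
   0.035 L 12 [ 0.5685 -0.071   0.0503]
```

View pics/b15.png

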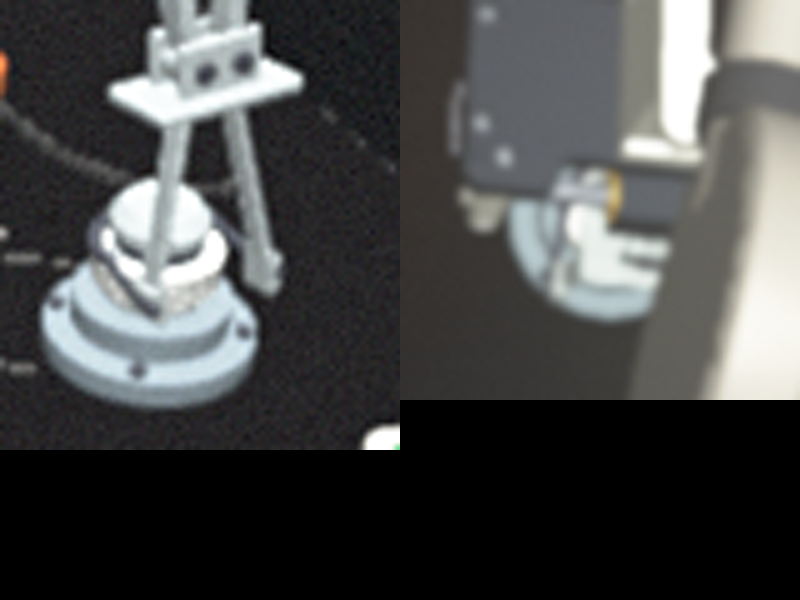

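>>> send_rows:
  series:
    - [-0.00147, 0, 0.0003, 0, 0, 0, 0.72]
    - [0, 0, 0, 0, 0, 0, 0.72]

```text
time: 20.57
tool_pos: [0.5414, -0.0814, 0.1818]
tool_rot: [3.141, 0.2, -0.082]
contact_force: [2.6, -0.3, 0.1]
opening: 0.032
```

```bash
python3 rd.py
```

```text
20.77 [0.542, -0.081, 0.182, 2.095, -0.055, 0.174, 0.092, -0.701, -0.029] sd [0.26, 0.35, 0.5, 0.03, 0.02, 0.01]
```

>>> send_rows:
  series:
    - [-0.00147, 0, 0.0003, 0, 0, 0, 0.72]
    - [0, 0, 0, 0, 0, 0, 0.72]

```text
time: 20.93
tool_pos: [0.5399, -0.0814, 0.1817]
tool_rot: [3.141, 0.2, -0.082]
contact_force: [2.3, -0.3, 1.1]
opening: 0.0321
```

```bash
python3 rd.py;python3 look.py b16 385,220,465,310 370,240,450,320; python3 capz.py b16s.npz
```

```text
21.13 [0.54, -0.081, 0.182, 1.752, -0.224, 0.418, 0.047, -0.732, -0.015] sd [0.37, 0.27, 0.34, 0.03, 0.02, 0.03]
21.23 [ 0.54   -0.0814  0.1817] [ 3.1414  0.2    -0.0822] 0.031801847562661995 [1.7 0.  1.8] [-0.03 -0.67  0.01]
b16s.npz 57 [0.0434 0.0449 0.0463 0.047  0.0478]
[104, 225, 254, 253, 252, 251, 249, 250, 248, 242, 239, 241, 227, 186, 161, 149, 157, 156, 174, 177, 157, 166, 219, 213, 166, 123, 90, 79, 117, 177, 206, 207, 172, 140, 128, 130, 136, 145, 159, 160, 191, 191, 151, 130, 128]
   0.005 L 9 [ 0.5388 -0.0557  0.0473]
   0.005 R 10 [ 0.5375 -0.108   0.0489]
   0.015 L 11 [ 0.5489 -0.0573  0.0489]
   0.015 R 7 [ 0.5445 -0.1089  0.0501]
   0.025 L 11 [ 0.5585 -0.061   0.0498]
   0.035 L 12 [ 0.5681 -0.0694  0.0509]
```

View pics/b16.png

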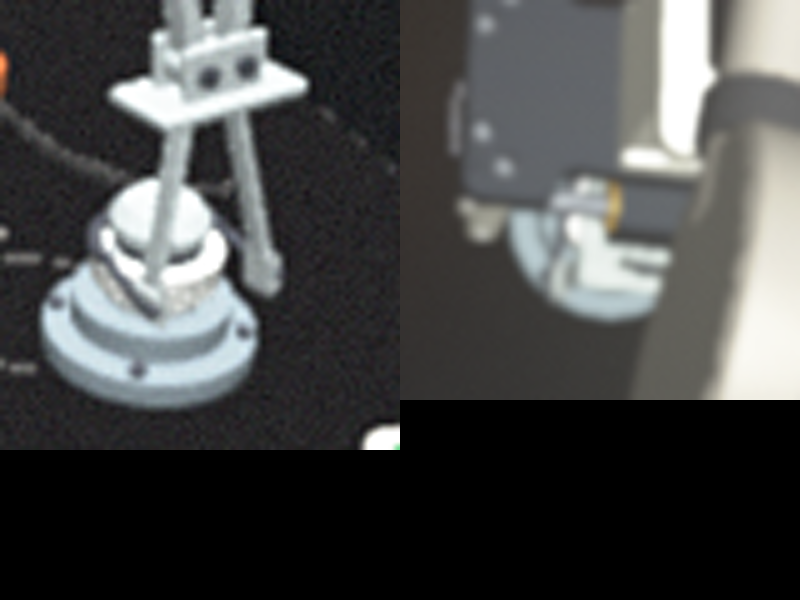

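>>> send_rows:
  series:
    - [0.005, 0, -0.0006, 0, -0.05, 0, 0.72]
    - [0, 0, 0, 0, 0, 0, 0.72]
    - [0, 0, 0, 0, 0, 0, 0.72]

```text
time: 21.48
tool_pos: [0.5454, -0.0819, 0.1812]
tool_rot: [3.141, 0.249, -0.082]
contact_force: [1.5, 0.0, 3.3]
opening: 0.0319
```

```bash
python3 rd.py;python3 look.py b17 385,220,465,310 370,240,450,320; python3 capz.py b17s.npz
```

```text
21.68 [0.545, -0.082, 0.181, 1.985, -0.466, 2.235, -0.02, -0.566, -0.021] sd [0.3, 0.57, 0.8, 0.02, 0.02, 0.01]
21.78 [ 0.5448 -0.0818  0.1815] [ 3.1414  0.2495 -0.0823] 0.03187661812659456 [ 2.  -0.2  1.6] [-0.11 -0.61  0.03]
b17s.npz 55 [0.0445 0.0455 0.0466 0.0478 0.049 ]
[108, 219, 254, 251, 250, 248, 249, 249, 247, 237, 230, 227, 212, 178, 160, 150, 147, 151, 163, 177, 172, 184, 230, 213, 157, 114, 85, 85, 135, 181, 207, 205, 172, 136, 136, 131, 135, 151, 154, 165, 191, 193, 151, 136, 130]
   0.005 L 8 [ 0.5376 -0.0558  0.0479]
   0.005 R 9 [ 0.5373 -0.1083  0.0486]
   0.015 L 13 [ 0.5481 -0.0585  0.0485]
   0.015 R 7 [ 0.5484 -0.1094  0.0506]
   0.025 L 12 [ 0.559  -0.0616  0.0493]
   0.035 L 11 [ 0.5687 -0.0704  0.0501]
```

View pics/b17.png

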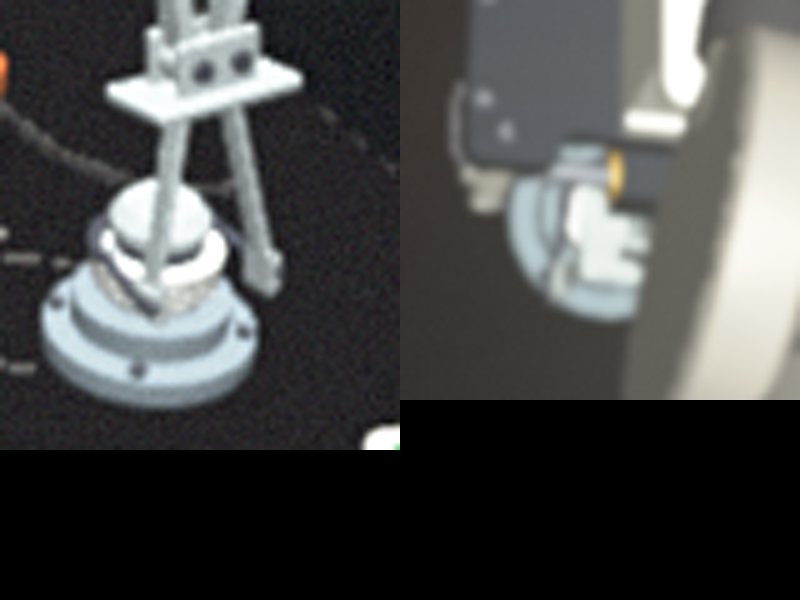

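>>> send_rows:
  series:
    - [0, 0, 0, 0, 0, 0, 0.64]
    - [0, 0, 0, 0, 0, 0, 0.61]
    - [0, 0, 0, 0, 0, 0, 0.58]
    - [0, 0, 0, 0, 0, 0, 0.55]
    - [0, 0, 0, 0, 0, 0, 0.55]

```text
time: 22.2
tool_pos: [0.545, -0.0817, 0.1815]
tool_rot: [-3.142, 0.25, -0.082]
contact_force: [1.5, -0.0, 3.8]
opening: 0.0412
```

```bash
python3 look.py c1 385,220,465,310 370,240,450,320; python3 capz.py c1s.npz
```

```text
22.3 [ 0.5449 -0.0817  0.1814] [ 3.1415  0.2501 -0.0821] 0.04134967251524024 [ 0.9 -0.2  3.9] [ 0.1  -0.18 -0.01]
c1s.npz 33 [0.0436 0.0453 0.0459 0.0471 0.048 ]
[103, 219, 253, 253, 249, 249, 249, 249, 248, 244, 242, 244, 243, 208, 173, 130, 69, 135, 255, 255, 255, 209, 132, 91, 89, 142, 173, 179, 181, 199, 207, 208, 168, 138, 133, 126, 138, 148, 161, 162, 188, 193, 154, 128, 130]
   0.005 L 10 [ 0.5392 -0.061   0.0461]
   0.005 R 9 [ 0.5373 -0.103   0.0485]
   0.015 L 10 [ 0.546  -0.0594  0.0483]
   0.015 R 3 [ 0.5443 -0.1069  0.049 ]
   0.025 L 15 [ 0.5571 -0.0607  0.0481]
   0.035 L 13 [ 0.568  -0.0694  0.0503]
```

View pics/c1.png

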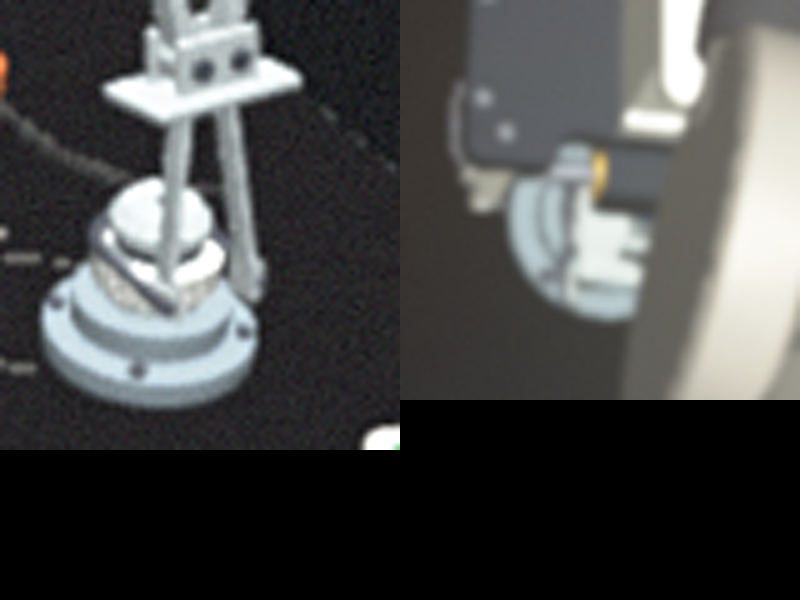

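>>> send_rows:
  series:
    - [0, 0, -0.0008, 0, 0, 0, 0.52]
    - [0, 0, 0, 0, 0, 0, 0.49]
    - [0, 0, 0, 0, 0, 0, 0.46]
    - [0, 0, 0, 0, 0, 0, 0.46]

```text
time: 22.63
tool_pos: [0.545, -0.0817, 0.1818]
tool_rot: [-3.141, 0.251, -0.082]
contact_force: [0.6, 1.0, 0.2]
opening: 0.0495
```

```bash
python3 look.py c2 385,220,465,310 370,240,450,320; python3 capz.py c2s.npz
```

```text
22.73 [ 0.545  -0.0817  0.1818] [-3.1413  0.2507 -0.0822] 0.04963273848215364 [-0.1  0.8 -0.1] [ 0.28 -0.11  0.01]
c2s.npz 30 [0.044  0.0456 0.0464 0.0479 0.0511]
[104, 221, 253, 252, 249, 249, 249, 249, 247, 244, 241, 242, 240, 208, 169, 122, 73, 133, 242, 244, 181, 108, 106, 159, 192, 204, 206, 181, 185, 198, 210, 202, 169, 135, 130, 132, 133, 145, 159, 162, 192, 192, 151, 129, 130]
   0.005 L 13 [ 0.537  -0.062   0.0488]
   0.005 R 7 [ 0.5375 -0.1004  0.0491]
   0.015 L 11 [ 0.5483 -0.0618  0.049 ]
   0.025 L 15 [ 0.5583 -0.0627  0.049 ]
   0.035 L 8 [ 0.5673 -0.0697  0.0489]
```

View pics/c2.png

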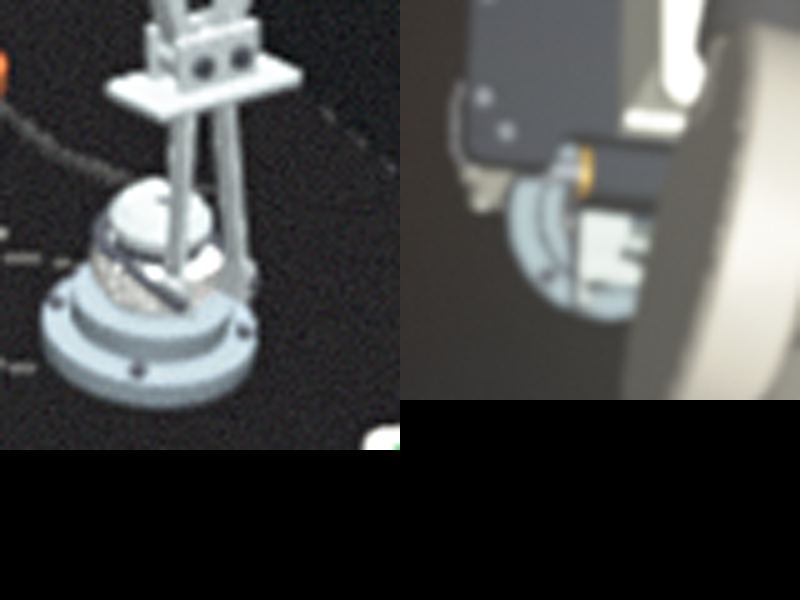

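>>> send_rows:
  series:
    - [0, 0, 0, 0, 0, 0, 0.43]
    - [0, 0, 0, 0, 0, 0, 0.4]
    - [0, 0, 0, 0, 0, 0, 0.38]
    - [0, 0, 0, 0, 0, 0, 0.37]
    - [0, 0, 0, 0, 0, 0, 0.37]

```text
time: 23.15
tool_pos: [0.5451, -0.0819, 0.1819]
tool_rot: [3.141, 0.25, -0.082]
contact_force: [-0.3, 0.0, 0.3]
opening: 0.0576
```

```bash
python3 look.py c3 385,200,465,310 370,240,450,320; python3 capz.py c3s.npz
```

```text
23.25 [ 0.5452 -0.0818  0.182 ] [ 3.1414  0.2501 -0.0823] 0.057747578453472816 [-0.1  0.2 -0.6] [-0.   -0.16  0.04]
c3s.npz 41 [0.0442 0.0483 0.049  0.0499 0.0509]
[102, 222, 253, 252, 250, 250, 250, 249, 248, 243, 240, 245, 240, 208, 168, 127, 83, 94, 102, 102, 133, 176, 202, 206, 201, 195, 177, 169, 180, 203, 210, 204, 171, 139, 135, 131, 131, 150, 155, 162, 189, 192, 155, 126, 129]
   0.005 L 14 [ 0.5373 -0.0653  0.0511]
   0.005 R 3 [ 0.5379 -0.0988  0.0526]
   0.015 L 7 [ 0.5474 -0.0633  0.0529]
   0.025 L 7 [ 0.5603 -0.0632  0.0513]
   0.035 L 7 [ 0.5657 -0.0673  0.0523]
```

View pics/c3.png

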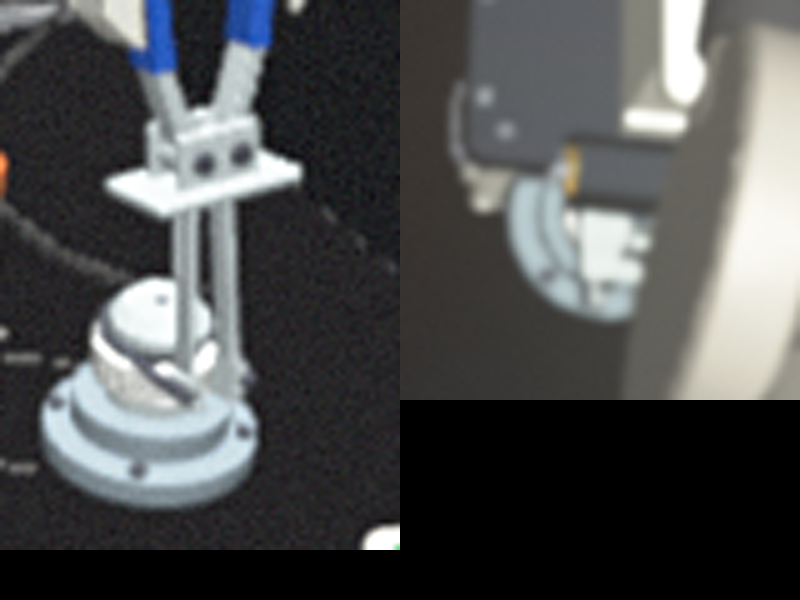

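```bash
python3 - <<'E'
from h import *
d=dict(np.load('c3s.npz'));W=world(d)
for z in (.06,.07,.08,.09,.1):
    m=(abs(W[...,2]-z)<.004)&(W[...,0]<.56)&(W[...,0]>.49);m[:,:405]=0;m[:,445:]=0;m[:220]=0;m[300:]=0
    k,l,s,ce=cv2.connectedComponentsWithStats(m.astype(np.uint8))
    print(z,[(int(s[i,4]),np.round(np.median(W[l==i],0),4).tolist()) for i in range(1,k) if s[i,4]>5])
m=(W[...,2]>.1)&(W[...,2]<.15)&(W[...,0]>.48)&(W[...,0]<.6)&(W[...,1]<-.03)&(W[...,1]>-.14);g=d['color'].min(2)
q=m&(g>150)&(W[...,2]<.137)&(W[...,2]>.118);print(np.round(np.percentile(W[q],[2,50,98],axis=0),4))
P=W[q];A=np.c_[P[:,:2],np.ones(len(P))];
E
```

```text
0.06 [(86, [0.5413, -0.0705, 0.0599]), (11, [0.5366, -0.0936, 0.0598]), (20, [0.5184, -0.0892, 0.0598])]
0.07 [(7, [0.5545, -0.0883, 0.067]), (19, [0.5205, -0.088, 0.0704]), (21, [0.522, -0.0706, 0.0698])]
0.08 [(19, [0.523, -0.088, 0.0799]), (22, [0.5236, -0.071, 0.0798])]
0.09 [(16, [0.5249, -0.0881, 0.0896]), (20, [0.5251, -0.072, 0.0904])]
0.1 [(22, [0.5284, -0.0723, 0.1004]), (22, [0.5264, -0.088, 0.0996])]
[[ 0.5149 -0.1077  0.1241]
 [ 0.5245 -0.0689  0.1293]
 [ 0.5497 -0.0508  0.1359]]
```

>>> send_rows:
  series:
    - [-0.0007, 0, -0.0029, 0, 0, 0, 0.37]
    - [-0.0007, 0, -0.0029, 0, 0, 0, 0.37]
    - [-0.0007, 0, -0.0029, 0, 0, 0, 0.37]
    - [0, 0, 0, 0, 0, 0, 0.37]

```text
time: 23.58
tool_pos: [0.5457, -0.0818, 0.1919]
tool_rot: [3.141, 0.249, -0.082]
contact_force: [-0.0, 0.1, -1.2]
opening: 0.0577
```

```bash
python3 look.py c4 385,200,465,310 370,240,450,320; python3 capz.py c4s.npz
```

```text
23.68 [ 0.5454 -0.0818  0.1913] [ 3.1415  0.2495 -0.0822] 0.05795088868486908 [ 0.2  0.5 -1.6] [-0.02 -0.2   0.04]
c4s.npz 26 [0.0477 0.049  0.0505 0.0514 0.0536]
[108, 220, 254, 252, 249, 249, 249, 249, 248, 245, 241, 244, 240, 209, 175, 126, 97, 102, 97, 133, 184, 202, 201, 208, 218, 190, 172, 173, 181, 199, 211, 201, 170, 135, 127, 128, 133, 153, 160, 162, 188, 191, 152, 133, 131]
   0.005 L 13 [ 0.5367 -0.0656  0.0521]
   0.015 L 5 [ 0.547  -0.0636  0.0534]
   0.025 L 11 [ 0.5562 -0.0634  0.0538]
   0.035 L 7 [ 0.5658 -0.0694  0.0532]
```

View pics/c4.png

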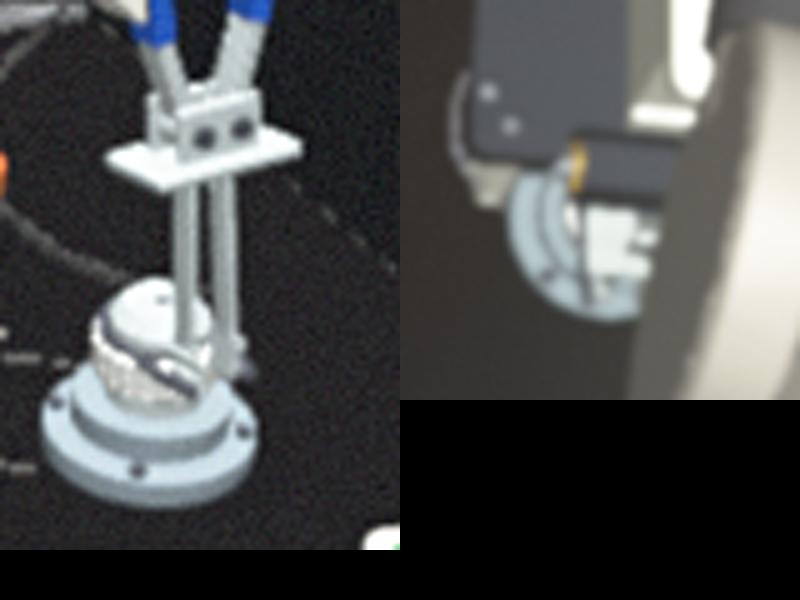

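>>> send_rows:
  series:
    - [-0.0037, 0, -0.0145, 0, 0, 0, 0.37]
    - [-0.0074, 0, -0.029, 0, 0, 0, 0.37]
    - [-0.0074, 0, -0.029, 0, 0, 0, 0.37]
    - [0, 0, -0.01, 0, 0.083, 0, 0.37]
    - [0, 0, 0, 0, 0.083, 0, 0.37]

```text
time: 24.1
tool_pos: [0.5501, -0.0824, 0.2781]
tool_rot: [3.14, 0.075, -0.082]
contact_force: [0.7, 0.0, -1.4]
opening: 0.0581
```

>>> send_rows:
  series:
    - [0, 0, 0, 0, 0.083, 0, 0.37]
    - [0, 0, 0, 0, 0, 0, 0.37]
    - [0, 0, 0, 0, 0, 0, 0.37]
    - [0, 0, 0, 0, 0, 0, 0.37]

```text
time: 24.43
tool_pos: [0.548, -0.0821, 0.2756]
tool_rot: [3.142, 0.003, -0.082]
contact_force: [0.0, 0.1, -1.3]
opening: 0.0581
```

```bash
python3 rd.py; python3 look.py c5 365,130,485,310 370,240,450,320; python3 capz.py c5s.npz
```

```text
24.63 [0.548, -0.082, 0.275, 0.278, -0.391, -1.779, 0.043, 0.036, -0.034] sd [0.35, 0.42, 0.1, 0.03, 0.02, 0.03]
24.73 [ 0.5481 -0.082   0.275 ] [-3.1415e+00  2.3000e-03 -8.2100e-02] 0.05786948925744147 [ 0.5  0.4 -0.8] [0.04 0.02 0.01]
c5s.npz 53 [0.0485 0.0491 0.0499 0.0507 0.0517]
[108, 227, 255, 253, 251, 250, 249, 250, 249, 244, 243, 243, 242, 209, 176, 130, 101, 100, 103, 137, 182, 201, 203, 212, 221, 195, 177, 172, 185, 205, 212, 206, 170, 142, 131, 134, 138, 149, 160, 166, 191, 193, 152, 129, 129]
   0.005 L 14 [ 0.5368 -0.0651  0.0535]
   0.005 R 6 [ 0.5364 -0.1     0.0533]
   0.015 L 5 [ 0.5474 -0.064   0.0535]
   0.025 L 6 [ 0.5604 -0.0632  0.0477]
   0.035 L 7 [ 0.5668 -0.0703  0.0527]
```

View pics/c5.png

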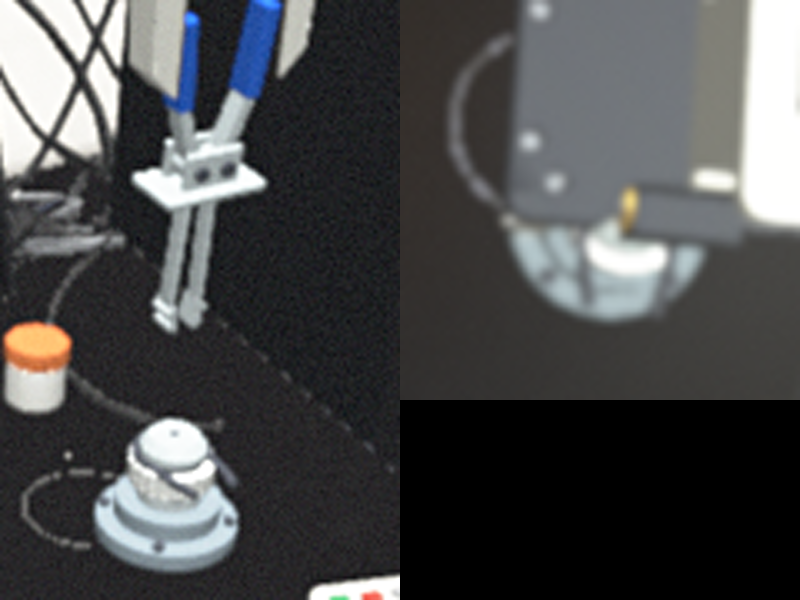

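```bash
cat > pl.py <<'E'
import sys
from h import *
from numpy.linalg import lstsq
d=dict(np.load(sys.argv[1]));W=world(d);u0,v0,u1,v1=map(int,sys.argv[2].split(','));zt,zb=float(sys.argv[3]),float(sys.argv[4])
m=np.zeros((480,640),bool);m[v0:v1,u0:u1]=1
m&=(W[...,2]<zt)&(W[...,2]>zb)&(W[...,0]<.66)
R=[]
for z in np.arange(zb,zt,.006):
    q=m&(W[...,2]>=z)&(W[...,2]<z+.006);k,l,s,ce=cv2.connectedComponentsWithStats(q.astype(np.uint8))
    c=sorted([np.median(W[l==i],0) for i in range(1,k) if s[i,4]>5],key=lambda p:p[1])
    if len(c)==2: R.append(np.r_[(c[0]+c[1])/2,c[1][1]-c[0][1]]);print(np.round(R[-1],4),np.round(c[1]-c[0],4)[:2])
R=np.array(R);A=np.c_[R[:,2],np.ones(len(R))];print('slopes dx/dz,dy/dz',lstsq(A,R[:,:2],rcond=None)[0][0])
E
python3 pl.py c5s.npz 405,185,435,230 .198 .148
```

```text
[ 0.5545 -0.0824  0.1504  0.0187] [0.001  0.0187]
[ 0.5547 -0.0819  0.1574  0.0175] [0.0026 0.0175]
[ 0.5538 -0.0819  0.1635  0.0173] [0.0034 0.0173]
[ 0.5535 -0.0816  0.1689  0.0178] [-0.0017  0.0178]
[ 0.5522 -0.0817  0.1757  0.018 ] [0.0008 0.018 ]
[ 0.5536 -0.0821  0.181   0.0164] [0.0008 0.0164]
[ 0.5524 -0.0818  0.1869  0.0163] [0.0015 0.0163]
[ 0.5532 -0.0821  0.1932  0.0157] [0.0011 0.0157]
slopes dx/dz,dy/dz [-0.04454965  0.00412793]
```

```bash
python3 pl.py a1s.npz 235,270,275,330 .112 .062 | tail -1;python3 pl.py a2s.npz 235,280,275,345 .075 .025 | tail -1; python3 pl.py c5s.npz 405,180,435,230 .205 .16|tail -1
```

```text
slopes dx/dz,dy/dz [0.00415137 0.01487654]
slopes dx/dz,dy/dz [0.00440997 0.00628304]
slopes dx/dz,dy/dz [-0.0631544 -0.0012587]
```

>>> send_rows:
  series:
    - [0, 0, 0, 0, 0, -0.0805, 0.37]
    - [0, 0, 0, 0, 0, -0.0805, 0.37]
    - [0.0103, -0.0303, 0, 0, 0, 0, 0.37]
    - [0.0103, -0.0303, 0, 0, 0, 0, 0.37]
    - [0.0103, -0.0303, 0, 0, 0, 0, 0.37]

```text
time: 25.15
tool_pos: [0.5718, 0.0117, 0.2754]
tool_rot: [-3.141, 0.001, 0.077]
contact_force: [0.6, 0.3, -1.3]
opening: 0.0579
```

>>> send_rows:
  series:
    - [0.0103, -0.0303, 0, 0, 0, 0, 0.37]
    - [0.0103, -0.0302, 0, 0, 0, 0, 0.37]
    - [0, 0, 0, 0, -0.05, 0, 0.37]
    - [0, 0, 0, 0, 0, 0, 0.37]
    - [0, 0, 0, 0, 0, 0, 0.37]

```text
time: 25.57
tool_pos: [0.5876, 0.073, 0.2746]
tool_rot: [3.141, 0.051, 0.079]
contact_force: [0.3, -0.4, -1.6]
opening: 0.0576
```

```bash
python3 rd.py; python3 look.py d1 270,120,390,300 290,200,390,300; python3 pl.py d1s.npz 310,190,370,250 .205 .14
```

```text
25.77 [0.587, 0.072, 0.275, 0.008, -0.305, -1.502, 0.007, -0.005, 0.042] sd [0.25, 0.29, 0.37, 0.02, 0.04, 0.04]
25.87 [0.5871 0.0722 0.2758] [3.1416 0.0504 0.0775] 0.0577563465072264 [-0.6  0.  -2.3] [ 0.02 -0.05  0.  ]
[0.5893 0.0727 0.1427 0.0188] [-0.0016  0.0188]
[0.5884 0.0724 0.149  0.0173] [-0.001   0.0173]
[0.5876 0.0726 0.1551 0.0192] [-0.0005  0.0192]
[0.5884 0.0722 0.161  0.0174] [-0.0014  0.0174]
[0.5868 0.0726 0.1673 0.0166] [-0.0003  0.0166]
[0.5868 0.073  0.1733 0.0174] [-0.0028  0.0174]
[0.5879 0.0724 0.1784 0.0168] [-0.0026  0.0168]
[0.5884 0.0729 0.1854 0.0168] [0.0003 0.0168]
[0.588  0.0725 0.1909 0.0156] [0.0023 0.0156]
[0.5873 0.0727 0.1968 0.0152] [-0.0029  0.0152]
[0.5856 0.0727 0.2019 0.0157] [-0.0015  0.0157]
slopes dx/dz,dy/dz [-0.03158821  0.0033987 ]
```

View pics/d1.png

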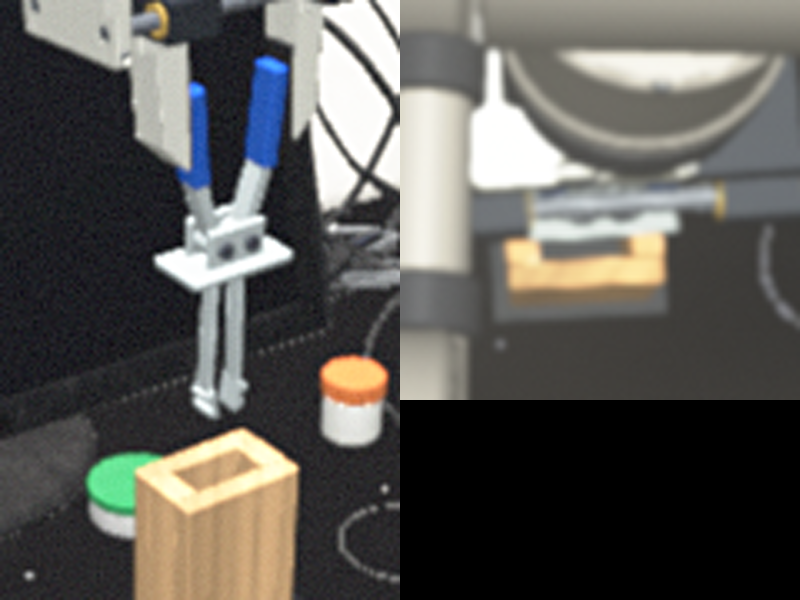

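```bash
python3 pl.py a2s.npz 235,280,275,345 .085 .03; python3 - <<'E'
from h import *
for f in('d1s.npz',):
    d=dict(np.load(f));W=world(d);m=(W[...,2]>.09)&(W[...,2]<.1);m[:240]=0;m[:,:300]=0;m[:,370:]=0;m[285:]=0
    P=W[m];print(cv2.minAreaRect(P[:,:2].astype(np.float32)))
E
```

```text
[0.5645 0.2474 0.0386 0.0173] [0.001  0.0173]
[0.5633 0.2474 0.0455 0.0175] [0.0016 0.0175]
[0.5643 0.2474 0.0511 0.0153] [-0.0032  0.0153]
[0.5633 0.2476 0.0566 0.0168] [0.001  0.0168]
[0.5642 0.2476 0.0632 0.0168] [0.0036 0.0168]
[0.5645 0.2475 0.0684 0.0161] [0.0035 0.0161]
[0.5632 0.248  0.075  0.0159] [-0.0009  0.0159]
[0.5632 0.2477 0.081  0.0147] [0.0025 0.0147]
slopes dx/dz,dy/dz [-0.01550466  0.0101673 ]
((0.5861911773681641, 0.07367803156375885), (0.050851818174123764, 0.07537362724542618), 2.159313917160034)
```

```bash
python3 - <<'E'
from h import *
d=dict(np.load('d1s.npz'));W=world(d)
im=cv2.resize(d['color'][225:285,300:370],None,fx=10,fy=10,interpolation=cv2.INTER_CUBIC);cv2.imwrite('pics/d1z.png',im[:,:,::-1])
E
```

```text
(no output)
```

View pics/d1z.png

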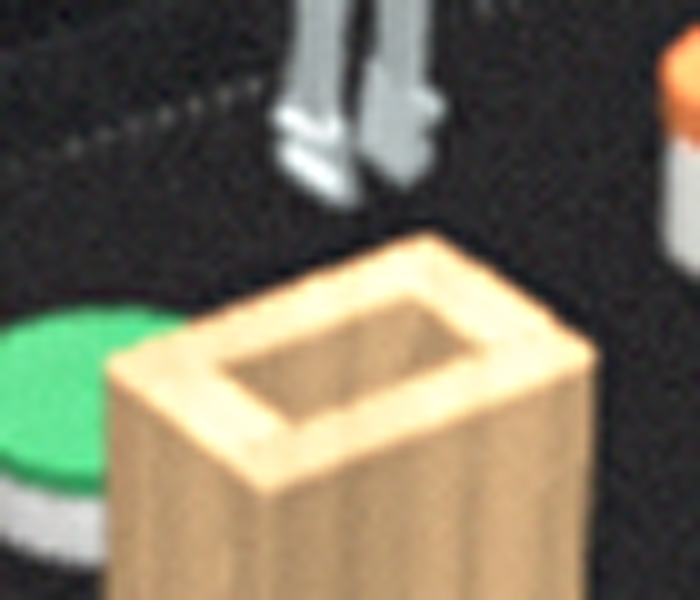

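```bash
python3 - <<'E'
from h import *
d=dict(np.load('d1s.npz'))
P=lambda a,b:(300+(a+.5)/10-.5,225+(b+.5)/10-.5)
for n,p,zs in(('well',(352,358),(.095,)),('mouth outer',((108+430+597+265)/4,(365+235+352+492)/4),(.095,)),('jaw',(352,178),(.129,.1315,.134)),('Lfront',(350,205),(.1315,)),('Rfront',(405,185),(.1315,)),('Lback',(280,163),(.1315,))):
    for z in zs: print(n,z,np.round(ray(d,*P(*p),z),4))
E
```

```text
well 0.095 [0.5875 0.0731 0.095 ]
mouth outer 0.095 [0.5869 0.0739 0.095 ]
jaw 0.129 [0.5912 0.0716 0.129 ]
jaw 0.1315 [0.5877 0.0739 0.1315]
jaw 0.134 [0.5842 0.0763 0.134 ]
Lfront 0.1315 [0.5804 0.0791 0.1315]
Rfront 0.1315 [0.5811 0.0675 0.1315]
Lback 0.1315 [0.5983 0.0817 0.1315]
```

>>> send_rows:
  series:
    - [0, 0, 0, 0, -0.02, 0, 0.37]
    - [0.001, 0, 0.015, 0, 0, 0, 0.37]
    - [0.001, 0, 0.015, 0, 0, 0, 0.37]
    - [0.0014, 0, 0.02, 0, 0, 0, 0.37]
    - [0, 0, 0, 0, 0, 0, 0.37]

```text
time: 26.28
tool_pos: [0.5853, 0.0725, 0.2219]
tool_rot: [-3.141, 0.077, 0.078]
contact_force: [-0.0, 0.6, -2.0]
opening: 0.0578
```

```bash
python3 rd.py; python3 look.py d2 270,150,390,330 290,200,390,300
```

```text
26.48 [0.587, 0.073, 0.226, -0.018, -0.149, -1.017, 0.025, -0.038, -0.011] sd [0.3, 0.48, 0.44, 0.04, 0.05, 0.02]
26.58 [0.5877 0.0729 0.2269] [3.1415 0.0683 0.0786] 0.05788907925990677 [ 0.8 -1.  -1.8] [ 0.   -0.05 -0.06]
```

View pics/d2.png

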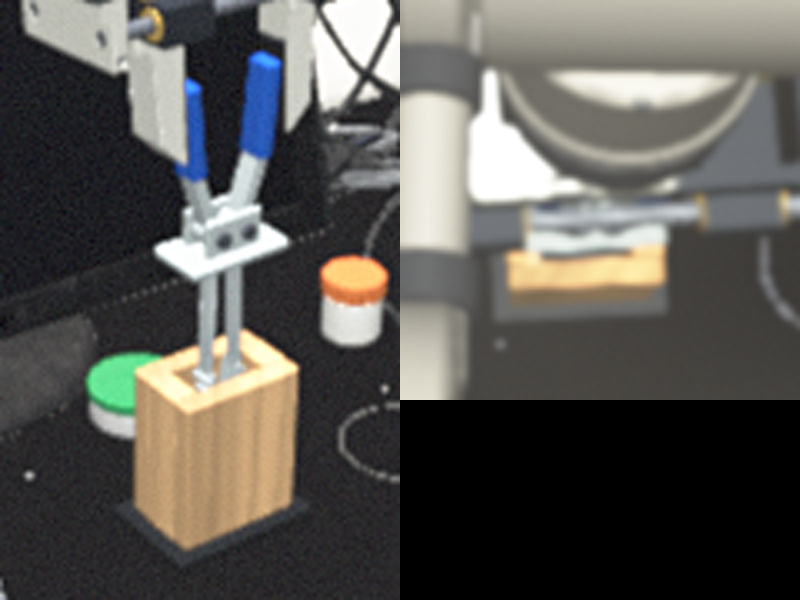

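>>> send_rows:
  series:
    - [0.0007, 0, 0.01, 0, 0, 0, 0.37]
    - [0.0014, 0, 0.02, 0, 0, 0, 0.37]
    - [0.0014, 0, 0.02, 0, 0, 0, 0.37]
    - [0.0007, 0, 0.01, 0, 0, 0, 0.37]
    - [0, 0, 0, 0, 0, 0, 0.37]

```text
time: 27.0
tool_pos: [0.5855, 0.073, 0.1626]
tool_rot: [-3.141, 0.076, 0.079]
contact_force: [-0.5, -1.1, -1.8]
opening: 0.0575
```

>>> send_rows:
  series:
    - [0.0002, 0, 0.003, 0, 0, 0, 0.37]
    - [0.0002, 0, 0.003, 0, 0, 0, 0.37]
    - [0, 0, 0, 0, 0, 0, 0.37]
    - [0, 0, 0, 0, 0, 0, 0.37]

```text
time: 27.33
tool_pos: [0.5874, 0.073, 0.16]
tool_rot: [3.142, 0.07, 0.079]
contact_force: [-0.4, -0.2, -1.1]
opening: 0.0577
```

```bash
python3 rd.py; python3 look.py d3 270,150,390,330 290,200,390,300
```

```text
27.53 [0.587, 0.073, 0.16, -0.529, -0.215, -1.678, 0.028, -0.012, 0.01] sd [0.37, 0.15, 0.58, 0.03, 0.03, 0.01]
27.63 [0.5871 0.073  0.1595] [-3.1416  0.0705  0.0788] 0.05793881356698392 [ 0.5 -0.4 -1.2] [ 0.04 -0.09  0.  ]
```

View pics/d3.png

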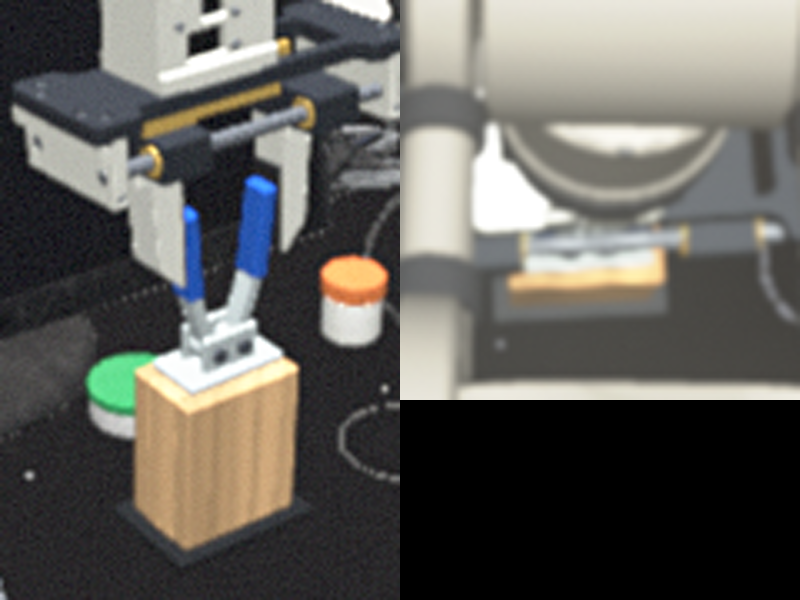

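Nearly on the rim (flange a few mm above it). Lower slowly until the weight is taken.

>>> send_rows:
  series:
    - [0.0001, 0, 0.0015, 0, 0, 0, 0.37]
    - [0.0001, 0, 0.0015, 0, 0, 0, 0.37]
    - [0, 0, 0, 0, 0, 0, 0.37]

```text
time: 27.88
tool_pos: [0.588, 0.0725, 0.1573]
tool_rot: [3.141, 0.068, 0.079]
contact_force: [0.4, -1.2, 3.8]
opening: 0.058
```

```bash
python3 rd.py
```

```text
28.08 [0.588, 0.073, 0.157, 1.516, -2.136, 5.744, -0.341, -0.141, 0.057] sd [0.58, 0.45, 0.38, 0.03, 0.03, 0.03]
```

>>> send_rows:
  series:
    - [0.0001, 0, 0.0015, 0, 0, 0, 0.37]
    - [0, 0, 0, 0, 0, 0, 0.37]

```text
time: 28.25
tool_pos: [0.5881, 0.0725, 0.1561]
tool_rot: [3.141, 0.067, 0.079]
contact_force: [2.4, -1.7, 6.7]
opening: 0.0578
```

```bash
python3 rd.py
```

```text
28.45 [0.588, 0.073, 0.156, 0.626, -2.172, 6.975, -0.353, -0.135, 0.048] sd [0.28, 0.54, 0.65, 0.02, 0.04, 0.01]
```

>>> send_rows:
  series:
    - [0, 0, 0, 0, 0, 0, 0.34]
    - [0, 0, 0, 0, 0, 0, 0.3]
    - [0, 0, 0, 0, 0, 0, 0.2]
    - [0, 0, 0, 0, 0, 0, 0]
    - [0, 0, 0, 0, 0, 0, 0]

```text
time: 28.87
tool_pos: [0.5865, 0.0733, 0.1542]
tool_rot: [-3.141, 0.072, 0.079]
contact_force: [0.0, 0.2, 0.6]
opening: 0.0799
```

>>> send_rows:
  series:
    - [0, 0, 0, 0, 0, 0, 0]
    - [0, 0, 0, 0, 0, 0, 0]
    - [-0.0007, 0, -0.01, 0, 0, 0, 0]
    - [-0.0014, 0, -0.02, 0, 0, 0, 0]
    - [-0.0021, 0, -0.03, 0, 0, 0, 0]

```text
time: 29.28
tool_pos: [0.5857, 0.0731, 0.2137]
tool_rot: [-3.141, 0.076, 0.079]
contact_force: [0.5, -0.1, -0.2]
opening: 0.0918
```

>>> send_rows:
  series:
    - [-0.0021, 0, -0.03, 0, 0, 0, 0]
    - [-0.0021, 0, -0.03, 0, 0, 0, 0]
    - [-0.04, 0, 0, 0, 0, 0, 0]
    - [-0.04, 0, 0, 0, 0, 0, 0]
    - [-0.04, 0, 0, 0, 0, 0, 0]

```text
time: 29.7
tool_pos: [0.4666, 0.0635, 0.2843]
tool_rot: [-3.142, 0.07, 0.079]
contact_force: [-0.2, -0.5, 1.5]
opening: 0.092
```

```bash
python3 look.py e1 290,170,450,310 300,220,450,310; python3 capz.py e1s.npz; python3 - <<'E'
from h import *
for f in('e1t.npz','e1s.npz'):
    d=dict(np.load(f));hsv=cv2.cvtColor(d['color'],cv2.COLOR_RGB2HSV);W=world(d)
    b=((hsv[...,0]>100)&(hsv[...,0]<128)&(hsv[...,1]>150)&(hsv[...,2]>60)); b[:180]=0;b[290:]=0;b[:,:300]=0;b[:,380:]=0
    k,l,s,ce=cv2.connectedComponentsWithStats(b.astype(np.uint8))
    for i in range(1,k):
        if s[i,4]>15:
            P=W[l==i];t=P[(P[:,2]>.187)&(P[:,2]<.2)];print(f,np.round(ce[i],1),len(t),np.round(t.mean(0),4))
E
```

```text
29.8 [0.4621 0.0638 0.2845] [-3.1412  0.0742  0.0792] 0.0921896982330068 [-0.9 -0.2  0.1] [ 0.03 -0.04  0.01]
e1s.npz 75 [0.0393 0.0461 0.0496 0.0508 0.052 ]
[116, 239, 255, 255, 253, 253, 253, 253, 252, 250, 248, 251, 249, 227, 188, 142, 107, 109, 110, 145, 197, 218, 219, 226, 232, 206, 189, 187, 198, 220, 223, 222, 184, 148, 140, 141, 141, 160, 170, 176, 205, 209, 170, 144, 140]
   0.005 L 9 [ 0.5371 -0.0653  0.0532]
   0.005 R 6 [ 0.5359 -0.0992  0.0529]
   0.015 L 4 [ 0.5483 -0.0634  0.0529]
   0.025 L 4 [ 0.5565 -0.0639  0.0533]
   0.035 L 5 [ 0.5665 -0.07    0.0535]
e1t.npz [355.4 248.1] 38 [0.5921 0.0444 0.1915]
e1s.npz [347.5 217.7] 49 [0.5881 0.0463 0.1916]
e1s.npz [323.4 226. ] 52 [0.583  0.1025 0.1916]
```

View pics/e1.png

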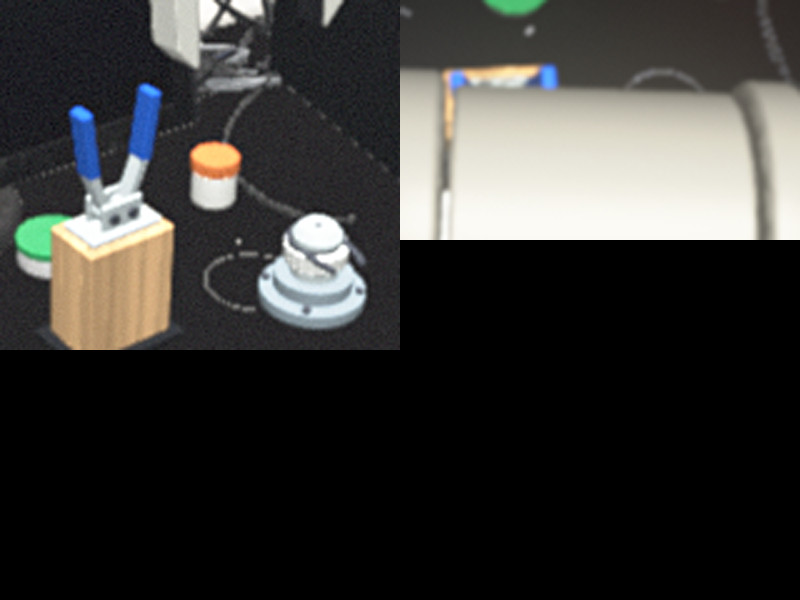

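>>> send_rows:
  series:
    - [0, -0.03, 0, 0, 0, 0, 0]
    - [0, -0.04, 0, 0, 0, 0, 0]
    - [0, -0.04, 0, 0, 0, 0, 0]
    - [0, -0.04, 0, 0, 0, 0, 0]
    - [0, -0.03, 0, 0, 0, 0, 0]

```text
time: 30.22
tool_pos: [0.4535, 0.246, 0.2844]
tool_rot: [-3.14, 0.07, 0.08]
contact_force: [0.3, -0.6, 1.0]
opening: 0.0922
```

```bash
python3 look.py e2 390,240,450,310 385,250,445,310
```

```text
30.32 [0.4532 0.2472 0.284 ] [-3.1398  0.0703  0.0839] 0.09164992428125215 [-0.  -0.4  0.8] [ 0.04 -0.01  0.03]
```

View pics/e2.png

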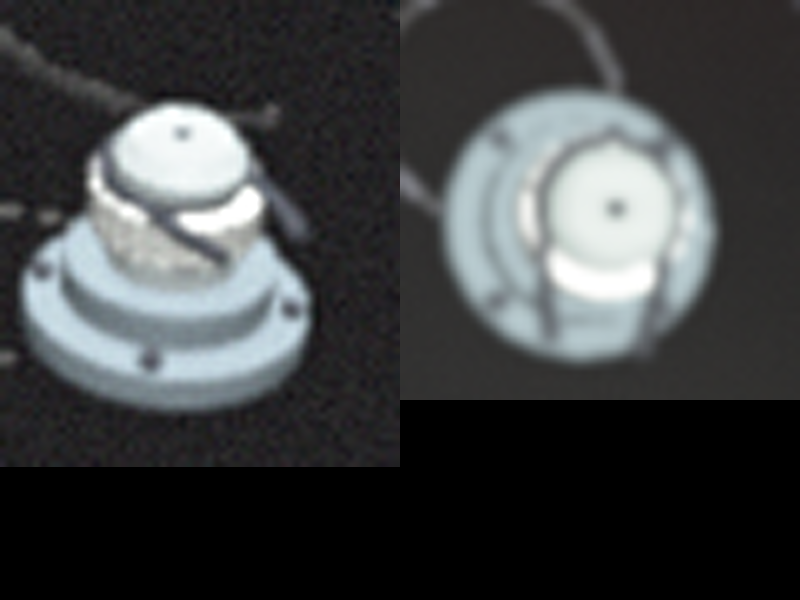

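```bash
python3 - <<'E'
from h import *
fr=[cam('top') for _ in range(6)];d=fr[0];c=np.mean([f['color'] for f in fr],0)
np.save('avg.npy',c)
im=cv2.resize(c[258:308,395:445].astype(np.uint8),(600,600),interpolation=cv2.INTER_CUBIC)
d0=dict(np.load('top0.npz'));i0=cv2.resize(d0['color'][242:292,226:276],(600,600),interpolation=cv2.INTER_CUBIC)
cv2.imwrite('pics/cmp.png',cv2.resize(np.hstack([i0,im]),(800,400))[:,:,::-1])
g=c.max(2)
for v in range(284,305):
    u=np.arange(398,430);
    out=[]
    for lo,hi in((402,410),(416,428)):
        seg=g[v,lo:hi];k=lo+seg.argmin();w=np.clip(np.median(seg)-g[v,k-2:k+3],0,None);out.append((w*np.arange(k-2,k+3)).sum()/max(w.sum(),1e-6))
    pa,pb=ray(d,out[0],v,.0515),ray(d,out[1],v,.0515);print(v,np.round(out,2),np.round(pa[:2],4),np.round(pb[:2],4),round(np.hypot(*(pa-pb)[:2]),4))
E
```

```text
284 [406.38 426.09] [ 0.5455 -0.0656] [ 0.5462 -0.1038] 0.0382
285 [406.51 426.09] [ 0.5436 -0.0658] [ 0.5443 -0.1037] 0.0379
286 [406.31 425.06] [ 0.5416 -0.0654] [ 0.5423 -0.1017] 0.0363
287 [405.2  424.28] [ 0.5397 -0.0632] [ 0.5403 -0.1001] 0.0369
288 [404.89 424.12] [ 0.5377 -0.0626] [ 0.5384 -0.0998] 0.0372
289 [405.02 424.27] [ 0.5358 -0.0628] [ 0.5365 -0.1   ] 0.0372
290 [405.37 424.37] [ 0.5339 -0.0634] [ 0.5345 -0.1002] 0.0368
291 [405.9  424.37] [ 0.532  -0.0644] [ 0.5326 -0.1001] 0.0357
292 [406.13 424.21] [ 0.5301 -0.0649] [ 0.5307 -0.0998] 0.035
293 [406.18 423.62] [ 0.5281 -0.0649] [ 0.5287 -0.0986] 0.0337
294 [405.94 423.28] [ 0.5262 -0.0644] [ 0.5268 -0.0979] 0.0335
295 [405.91 423.13] [ 0.5243 -0.0644] [ 0.5249 -0.0976] 0.0332
296 [406.35 423.15] [ 0.5224 -0.0652] [ 0.523  -0.0976] 0.0324
297 [406.81 427.89] [ 0.5205 -0.066 ] [ 0.5212 -0.1067] 0.0407
298 [407.08 427.55] [ 0.5186 -0.0665] [ 0.5193 -0.106 ] 0.0395
299 [407.06 427.25] [ 0.5167 -0.0665] [ 0.5174 -0.1054] 0.0389
300 [406.98 427.05] [ 0.5147 -0.0663] [ 0.5154 -0.105 ] 0.0387
301 [400.95 426.04] [ 0.5126 -0.0546] [ 0.5135 -0.103 ] 0.0483
302 [401.49 426.02] [ 0.5107 -0.0557] [ 0.5116 -0.1029] 0.0472
303 [401.77 426.01] [ 0.5088 -0.0562] [ 0.5097 -0.1028] 0.0467
304 [401.89 426.03] [ 0.5069 -0.0564] [ 0.5078 -0.1028] 0.0465
```

View pics/cmp.png

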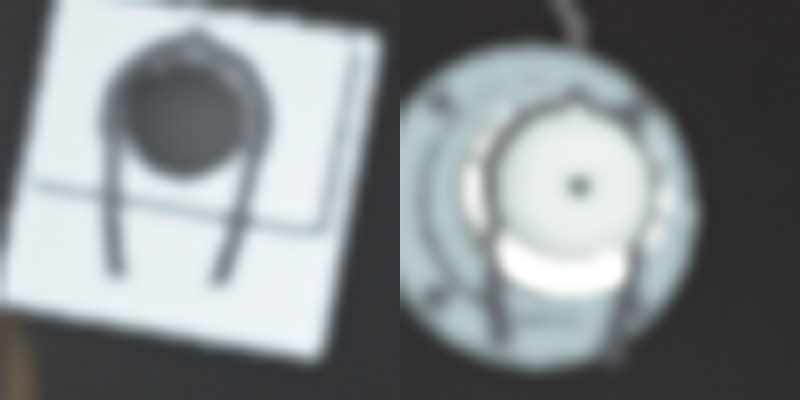

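```bash
python3 -c "
from h import *
print(workorder.hand_in())"
```

```text
the job is handed in; nothing more can be done
None
```

The ring is closed in the spindle's groove holding the cap down, and the pliers are back in their stand. I handed the job in at about 31 s of the 64 s allowed; no verdict is reported.

**What I did:** I took the pliers from the stand, spread the ring on the nest and lifted it off level. I lowered it over the spindle until the cap stopped about 8 mm down, drew it about 3 mm towards its lugs until the force rose, and released it. Then I stood the pliers back and moved the arm clear.

**Last checks from the camera images:**

| Check | Reading | Limit |
|---|---|---|
| Ring level | all points I could read on it at about 53 mm | 0.12 rad tilt |
| Ring centre off the spindle axis | about 1.5 mm (rough estimate) | 4 mm |
| Ring halves open, judged from the lug ends | about 0.02 rad each, if even | 0.06 rad |
| Cap held down | about 4.7 mm | 2.5–6 mm |
| Pliers shift from where they started, flange on the rim | 1–3 mm depending on the camera | 12 mm |

The gripper is open and away from everything.

**What did not agree or went less well:**
- The lug angles alone, read roughly from one picture, suggested the halves were open by about 0.08 rad each. That is over the limit, but I trusted the lug-end spacing more.
- The ring tilted about 0.1 rad when I first pressed the lugs at the stop. I corrected it by tilting the pliers.
- The downward push briefly went over the 5 N advised at the stop, to about 6–8 N. It stayed under the 15 N that fails the run.
- The pliers turned about 0.05 rad in the fingers while I drew the ring. I corrected for this before putting them back.

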